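Turn an art case picture-up with a palette knife

TASK

A collector's case with a small painting sealed in it lies picture-down on the white signing board, in front of the grey felt pad. Take the palette knife from its rest, slide its blade gently under the edge of the case farthest from the pad, raise that edge and tip the case over against the step of the pad so that it ends lying flat on the felt, picture up, with the finished case beside it undisturbed; then lay the knife back in its rest as you found it. The acrylic marks easily: only the knife may touch the case, never bear hard on the case or the board with it, and leave everything else on the table where it is.

Things in the scene. Friction and masses are not known exactly. Their poses are not given: they have to be found in the camera images.
- art_case: Case to be turned: clear-rimmed acrylic, 82 (x) x 108 (y) x 8 mm, about 85 g. All edges bevelled 4 mm in, 2 mm up (upright rim 2 to 6 mm above the board). Origin: centre of the face that is underneath at the start, where the picture is; z points out of the plain cream back, up at the start. Its far 108 mm edge lies 7 to 19 mm short of the pad's step, roughly along it; it slides easily.
- shown_case: The finished case, same size, orange picture up, lying on the felt beside the landing place. Origin: centre of its underside. Must not be disturbed.
- board: Fixed white board 310 (x) x 290 mm (y), origin at the middle of its bottom. Hard flat top 14 mm above the origin (the origin's own height varies by 5 mm). A firm grey felt pad 5 mm thick is glued on over x from 22 to 152 mm, nearly the full width. The art case lies on the bare part (x below 22 mm, y about -65 mm) and goes over towards +x.
- pad_edge (a point): Middle of the foot of the pad's step, at board x = 22 mm, y = 0, on the board's bare top; axes as the board's. The step is upright, 5 mm high, runs along the board's y and is the stop against which the case can be pushed and tipped.
- knife: Cranked palette knife, 57 g. x points to the tip, z up. Origin 28 mm below the handle's axis at the place to grip. Wooden handle 15 wide, 16 high, x -80 to +25 mm; neck bends down to a stiff blade 30 wide, 60 long, 1.6 mm thick, square end, underside at z = 0 where it begins (x = 42 mm). Use has bent the blade up there by 0 to 0.19 rad (tip 0 to 11 mm high), differently each time: feel for the tip's height.
- knife_heel (a point): Point on the underside of the handle, 58 mm behind the knife's origin and 20 mm above it, that lies in the rest's notch; axes as the knife's.
- rest: Fixed glazed knife rest: white block 24 mm (x) by 54 mm (y) by 20 mm high with two blue horns to 34 mm height, leaving a notch 24 mm wide (in y) between them. Origin: centre of its underside. The knife lies along its x, pointing to +x.
- rest_notch (a point): Middle of the notch's floor, 20 mm above the table; axes as the rest's.
- phone: Bystander: black phone 74 x 150 x 9 mm lying flat; origin centre of underside.
- marker: Bystander: blue and black marker pen lying, 130 mm long, 11 mm thick; origin centre of underside, x along it.
- pencil: Bystander: red pencil lying, 190 mm long, 8 mm thick; origin near centre of underside, x along it.
- card_stack: Bystander: loose pack of sleeved cards 68 x 93 x 26 mm; origin centre of underside.
- muffin: Bystander: muffin, 74 mm across, 63 mm high; origin centre of underside.
- pen_cup: Bystander: black cup with pens, 76 mm across, cup 95 mm and pens to 165 mm high; origin centre of underside.
There are look-alikes about, which are no part of the job. What is shaped like the knife but green is not meant. Of the things shaped like the rest, the white one is meant.

How it is judged:
By the outcome, as a careful person would: the job done as asked, in the order asked, and still so for the second after the job is handed in, with the robot touching nothing.
It also fails if it takes over 58 s, if anything falls off the work surface, if the arm or the gripper's body presses on something with over 40 N, if the wrist force passes 120 N, or if a joint passes its speed limit or range.

ROBOT

A 6-joint arm with a two-finger parallel gripper is mounted at the origin on the work surface. World frame = base frame: x ahead of the robot, y to its left, z up, the work surface at z = 0. Lengths are in m, angles in degrees, forces in N, time in s.
With the tool pointing down it reaches from about 0.3 to 0.75 m from the base axis. Payload 8.5 kg.
Tool frame: the origin (TCP) lies at the very end of the fingers, on their centre line; the grasp point (between the pads) lies 19 mm behind it (env.grip_point_offset is the distance from the TCP to the grasp point, in m); z points along the fingers, y is the direction in which the jaws open and shut (so a half turn about z gives the same grasp; the last joint's range is limited). The gripper opens to 85 mm and grips with 20 to 120 N. Pads are 22 mm wide; open, the fingers measure 114 mm over their backs; the gripper's body (76 mm by 85 mm) begins 54 mm behind the grasp point. The pads swing forward as they close: fully open they stand 13 mm farther back than shut.
Start: joints at [59.742, 21.807, 74.336, -0, 83.858, -12.336], TCP at [0.169, 0.523, 0.231] pointing down, gripper open.
Joint ranges: [-178.18, 178.18], [-50.72, 133.34], [12.68, 142.11], [-81.47, 261.47], [9.98, 163.14], [-165.26, 165.26]. Speed limits (degrees/s): [136.94, 136.94, 180, 180, 180, 180].

INTERFACE

Orientations are given as a 3x3 rotation matrix whose columns are the frame's x, y, z axes.
In Python, from rig import env gives the robot as it stands.
- The arm moves only by the tool move_arm, never from a script. Its argument "moves" is a list of rows, each a list of 4 numbers: the shift along the tool's x, y, z in mm, then the turn about the tool's z in rad. In form: [[tx, ty, tz, spin], ...]. A call has 1 to 20 rows; each row is the pose to reach, as a shift and turn from the pose commanded when the call began, along the tool's axes at that moment; what a row does not reach only later rows make up. A row lasts 1/10 s, in which the tool goes at most 50 mm and 8.59 degrees, less where a joint would pass 70% of its speed; a pose out of reach is approached as far as the arm can. A call with a gripper value outside its range is refused whole. "grip" is the closure, from 0 (fully open) to 1 (shut), set as the call begins (left out, the last holds). The fingers move at their own pace and stop on an object; "grip_force" is the grip in N (left out, the last holds). Time passes only in rows, so rows that repeat a pose let the fingers close. It gives the time, the measured TCP pose, the force and the opening at its end, in the units of the state.
- env.observe(): the state, without advancing time (a new reading comes with each control period).
- env.get_image(name): name is "scene" or "top" or "wrist"; returns the picture (480x640x3 uint8, red, green, blue); there is no depth.
- env.get_calibration(name): a dict with "fovy" (degrees; the focal length in pixels is half the picture's height over the tangent of half this angle, whatever the lens; pixels are square), "cx", "cy" (the principal point, pixels), "extrinsics" (4x4, takes a point from world to camera coordinates); the wrist camera has in their place "tool_from_camera" (4x4, takes a point from camera to tool coordinates, whose origin is the TCP and whose axes are the flange's). Camera axes: x right, y up, looking along -z (the intrinsics and any distortion apply to the point x, -y, -z); pixel columns grow to the right and rows downward; lengths in m; the calibration is good to about 2 mm. A picture is of the moment at which its call begins: read the wrist's pose just before it. get_calibration takes no time and is no camera call.
- env.close_job(): hands the job in, once; it reports no verdict.
Trained networks look in the newest picture that a camera, given by its name, has taken for a name from the list of things; names that differ only in an ending like _2 or _b are one class to them, and where a whole thing is asked for, a point or a joint stands for the part that bears it (a point fixed in the world has none). Each returns a list of dicts, best first, with "conf" (0 to 1); they miss things now and then, are a little off and sometimes report something else, mostly with a low value. They report only what shows in the picture. A call takes as long as a camera call. They do not tell look-alikes from the thing itself.
- env.silhouettes(camera, name): "region" (480x640 bool, what is visible of it) and "point" ([row, column] in pixels, amid what is visible of it).
- env.tip_of(camera, name): "point" ([row, column] in pixels: a listed point, or the origin of a listed thing).
The state is a dict: "time_s": time; "q": joint angles; "qvel": joint speeds; "joint_efforts": joint torques, N m; "position": TCP position; "tool_rot": TCP orientation; "ft_force": force on the tool from outside, world axes, zero at the start; "wrist_torque": the same for the moment, N m; "grip_width": finger opening in m.
Only numpy, scipy, OpenCV 4.12 (cv2) and the standard library are available. Lean on these libraries where they do the work, as an engineer would, in place of code of your own. Each camera call takes 0.05 s, during which the arm holds its last target.

## Working session

There is one attempt and no reset: what is moved stays moved. The work goes in short steps, Python scripts to look and compute and a tool call to move; the robot and the scene stay as the last step left them, time stands still between calls to the robot, and variables do not carry over. Pictures are saved under pics/ and viewed, and the job is handed in when it is done.

Besides the shell and the picture viewer there is one more tool, called after "Call:" as name(argument=value, ...), one argument or row to a line, values as JSON. move_arm: Moves the arm, as the interface text tells. Its arguments: {"type":"object","properties":{"moves":{"type":"array"},"grip":{"type":"number"},"grip_force":{"type":"number"}},"required":["moves"]}

```bash
mkdir -p pics; ls
python3 - <<'E'
from rig import env
import cv2,json
s=env.observe(); print(s)
for n in ["scene","top","wrist"]:
    im=env.get_image(n); cv2.imwrite(f"pics/{n}0.png",im[:,:,::-1])
    c=env.get_calibration(n); print(n,c)
E
```

```text
pics
{'time_s': 0.0, 'q': array([ 5.97411062e+01,  2.18422760e+01,  7.43861655e+01, -3.30687199e-04,
        8.38587103e+01, -1.23359371e+01]), 'qvel': array([-0.05351167,  0.0640607 ,  0.00311434, -0.21153475,  0.05952368,
       -0.02897051]), 'joint_efforts': array([-4.38000443e-04, -4.48455083e+01, -2.31276512e+01, -2.67190053e-04,
        4.68864891e-03,  5.11034884e-06]), 'position': array([0.16910461, 0.52303959, 0.23069142]), 'tool_rot': array([[-9.51471248e-01,  3.07736711e-01, -7.61530468e-04],
       [ 3.07737488e-01,  9.51470391e-01, -1.31674011e-03],
       [ 3.19364421e-04, -1.48719183e-03, -9.99998843e-01]]), 'ft_force': array([-0.07403381, -1.00679106,  1.1451741 ]), 'wrist_torque': array([-0.00779153, -0.05638391,  0.02625661]), 'grip_width': 0.08546794608717624}
scene {'fovy': 48.267494121647054, 'cx': 315.81879761155983, 'cy': 236.64056970747035, 'extrinsics': array([[-0.41278384,  0.91081341, -0.00533251,  0.21936901],
       [-0.75304947, -0.33797957,  0.56452308,  0.40925185],
       [ 0.51237292,  0.23704165,  0.82540006, -1.47335788],
       [ 0.        ,  0.        ,  0.        ,  1.        ]])}
top {'fovy': 57.95949722199682, 'cx': 329.3445603546374, 'cy': 237.73771606560507, 'extrinsics': array([[ 0.02644636, -0.99964284, -0.00384464, -0.02040384],
       [ 0.98237254,  0.02527711,  0.18521681, -0.55673324],
       [-0.18505347, -0.00867518,  0.98269016, -1.13981609],
       [ 0.        ,  0.        ,  0.        ,  1.        ]])}
wrist {'fovy': 68.91105268684029, 'cx': 323.5951357004355, 'cy': 237.41706493601717, 'tool_from_camera': array([[-7.64348885e-04,  9.64214846e-01,  2.65121004e-01,
         6.74239230e-02],
       [ 9.99998879e-01,  1.07834338e-03, -1.03879610e-03,
         3.07041492e-04],
       [-1.28751410e-03,  2.65119913e-01, -9.64214589e-01,
        -1.41653574e-01],
       [ 0.00000000e+00,  0.00000000e+00,  0.00000000e+00,
         1.00000000e+00]])}
```

View pics/scene0.png

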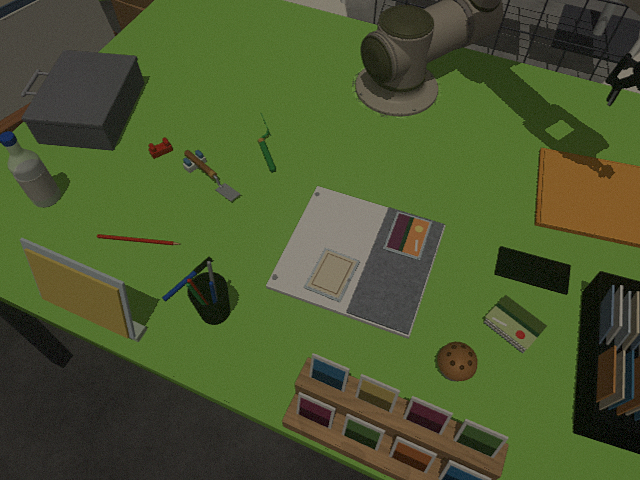

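View pics/top0.png

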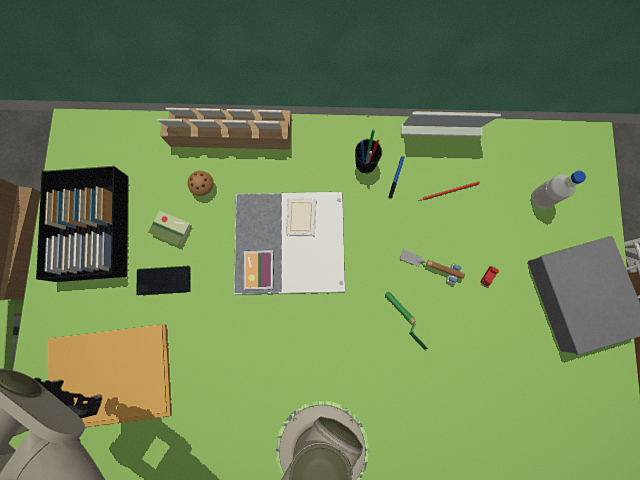

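View pics/wrist0.png

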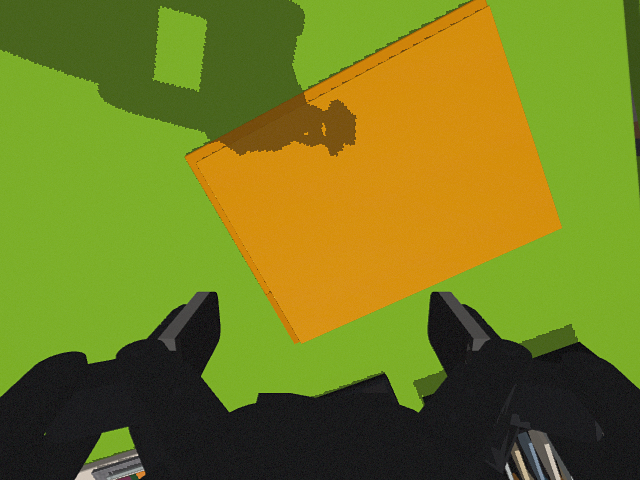

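```bash
cat > h.py <<'E'
from rig import env
import numpy as np, cv2
def cam(name,s=None):
    c=env.get_calibration(name); f=240/np.tan(np.radians(c['fovy'])/2)
    if 'extrinsics' in c: wc=np.linalg.inv(c['extrinsics'])
    else:
        s=s or env.observe(); T=np.eye(4);T[:3,:3]=s['tool_rot'];T[:3,3]=s['position']; wc=T@c['tool_from_camera']
    return f,c['cx'],c['cy'],wc
def ray(name,rc,s=None):
    f,cx,cy,wc=cam(name,s); r,c=rc
    d=wc[:3,:3]@np.array([(c-cx)/f,-(r-cy)/f,-1]); return wc[:3,3],d
def at(name,rc,z,s=None):
    o,d=ray(name,rc,s); return o+d*(z-o[2])/d[2]
def proj(name,P,s=None):
    f,cx,cy,wc=cam(name,s); p=np.linalg.inv(wc)@np.append(P,1)
    return np.array([cy-f*p[1]/-p[2]*1, cx+f*p[0]/-p[2]])
E
python3 - <<'E'
from h import *
for n,z in [('knife',0),('knife_heel',.02),('rest_notch',.02),('rest',0),('art_case',.017),('shown_case',.022),('pad_edge',.016),('board',0)]:
    for c in ['top','scene']:
        for d in env.tip_of(c,n)[:3]: print(n,c,round(d['conf'],2),np.round(d['point'],1),np.round(at(c,d['point'],z),4))
print(env.observe()['time_s'])
E
```

```text
knife top 0.74 [264.9 433.4] [ 0.4961 -0.3025  0.    ]
knife top 0.73 [322.7 392.9] [ 0.3321 -0.1876  0.    ]
knife scene 0.84 [142.1 275.3] [ 0.3187 -0.2093  0.    ]
knife scene 0.62 [179.  204.6] [ 0.4979 -0.3097  0.    ]
knife_heel top 0.85 [300.1 390.7] [ 0.393  -0.1788  0.02  ]
knife_heel top 0.8 [272.7 457.7] [ 0.4734 -0.3649  0.02  ]
knife_heel top 0.47 [278.2 164.1] [0.4368 0.4507 0.02  ]
knife_heel scene 0.67 [161.3 191.2] [ 0.4761 -0.3563  0.02  ]
knife_heel scene 0.58 [162.4 273.7] [ 0.3976 -0.1722  0.02  ]
knife_heel scene 0.22 [279.6 189.5] [ 0.7595 -0.1843  0.02  ]
rest_notch top 0.79 [276.  490.5] [ 0.4666 -0.4555  0.02  ]
rest_notch top 0.56 [272.7 455.9] [ 0.4733 -0.3599  0.02  ]
rest_notch scene 0.61 [145.3 153.2] [ 0.469  -0.4708  0.02  ]
rest_notch scene 0.6 [159.6 192. ] [ 0.4705 -0.3575  0.02  ]
rest top 0.59 [273.3 451.4] [ 0.4735 -0.3529  0.    ]
rest scene 0.79 [154.7 161.7] [ 0.4732 -0.4488  0.    ]
rest scene 0.49 [164.6 193.6] [ 0.469  -0.3585  0.    ]
art_case top 0.71 [217.  301.1] [0.6219 0.0768 0.017 ]
art_case scene 0.58 [273.3 333.1] [0.6219 0.0808 0.017 ]
shown_case top 0.84 [270.8 259.4] [0.4641 0.1865 0.022 ]
shown_case scene 0.67 [236.2 407.7] [0.472  0.1931 0.022 ]
pad_edge top 0.78 [241.7 280.1] [0.5489 0.1335 0.016 ]
pad_edge top 0.32 [164.1 363.8] [ 0.7857 -0.1006  0.016 ]
pad_edge scene 0.61 [255.2 367.9] [0.5495 0.1308 0.016 ]
board top 0.93 [241.7 289.8] [0.5524 0.1077 0.    ]
board scene 0.74 [310.2 211.8] [ 0.7941 -0.1141  0.    ]
board scene 0.57 [256.7 362.2] [0.5483 0.1183 0.    ]
board scene 0.47 [271.6 532.2] [0.4349 0.4622 0.    ]
0.95
```

Call:
move_arm(
  moves=[
    [-562, -693, 30, 1.64],
    [-562, -693, 30, 1.64],
    [-562, -693, 30, 1.64],
    [-562, -693, 30, 1.64],
    [-562, -693, 30, 1.64],
    [-562, -693, 30, 1.64],
    [-562, -693, 30, 1.64],
    [-562, -693, 30, 1.64],
    [-562, -693, 30, 1.64],
    [-562, -693, 30, 1.64],
    [-562, -693, 30, 1.64],
    [-562, -693, 30, 1.64],
    [-562, -693, 30, 1.64],
    [-562, -693, 30, 1.64],
    [-562, -693, 30, 1.64],
    [-562, -693, 30, 1.64],
    [-562, -693, 30, 1.64],
    [-562, -693, 30, 1.64],
    [-562, -693, 30, 1.64],
    [-562, -693, 30, 1.64],
  ],
)

```text
time_s: 2.95
position: [0.4906, -0.3094, 0.2007]
tool_rot: [[0.374, 0.928, -0.001], [0.928, -0.374, 0.001], [0.001, -0.001, -1.0]]
ft_force: [-0.1, 0.3, -0.0]
grip_width: 0.0855
```

Run:
```python
from h import *
s=env.observe(); im=env.get_image('wrist'); cv2.imwrite('pics/w1.png',im[:,:,::-1])
for n,z in [('knife',0),('knife_heel',.02),('rest_notch',.02)]:
    for d in env.tip_of('wrist',n)[:3]: print(n,round(d['conf'],2),np.round(d['point'],1),np.round(at('wrist',d['point'],z,s),4))
```

```text
knife 0.63 [205.2 320.4] [ 0.4894 -0.3017  0.    ]
knife 0.56 [264.7 322.8] [ 0.4682 -0.3604  0.    ]
knife_heel 0.81 [119.2 172.4] [ 0.3995 -0.1795  0.02  ]
knife_heel 0.64 [266.8 327.1] [ 0.4741 -0.3574  0.02  ]
rest_notch 0.82 [347.9 356.7] [ 0.4693 -0.4525  0.02  ]
rest_notch 0.68 [257.4 321.3] [ 0.4725 -0.3463  0.02  ]
rest_notch 0.6 [263.8 324.4] [ 0.4728 -0.3535  0.02  ]
```

View pics/w1.png

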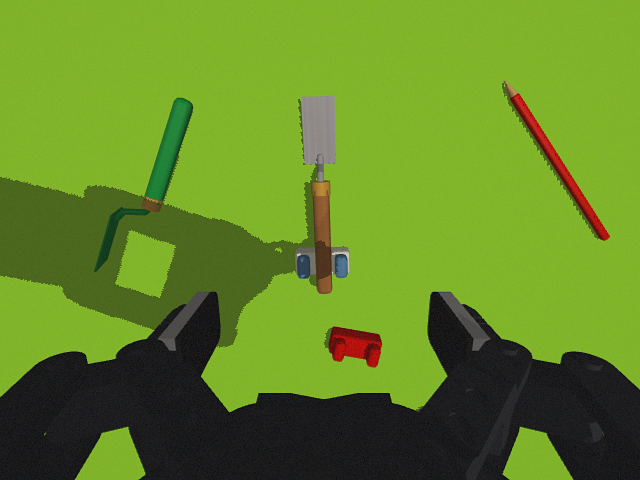

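Run:
```python
from h import *
s=env.observe()
im=cv2.imread('pics/w1.png'); 
cv2.imwrite('pics/w1z.png',cv2.resize(im[85:305,260:380],None,fx=4.5,fy=2.7*1.0,interpolation=cv2.INTER_NEAREST))
A=np.array
pts=dict(hf=((181,320.5),.036),hr=((292.5,324.5),.036),bs1=((163,303),.0016),bs2=((163.5,335.5),.0016),t1=((97,301.5),.0016),t2=((97,335),.0016),t1h=((97,301.5),.012),t2h=((97,335),.012))
for k,(p,z) in pts.items(): 
    P=at('wrist',p,z,s); print(k,np.round(P,4), np.round(s['tool_rot'].T@(P-s['position'])*1000,1))
```

```text
hf [ 0.5004 -0.275   0.036 ] [ 34.2  -3.2 165.8]
hr [ 0.4644 -0.3742  0.036 ] [-71.3   0.3 165.8]
bs1 [ 0.4896 -0.2562  0.0016] [ 47.6 -20.3 200.2]
bs2 [ 0.5183 -0.2683  0.0016] [ 47.1  10.9 200.2]
t1 [ 0.5111 -0.2013  0.0016] [106.6 -20.7 200.2]
t2 [ 0.5395 -0.2127  0.0016] [106.6   9.9 200.2]
t1h [ 0.5113 -0.2026  0.012 ] [105.4 -20.  189.8]
t2h [ 0.5388 -0.2136  0.012 ] [105.4   9.6 189.8]
```

View pics/w1z.png

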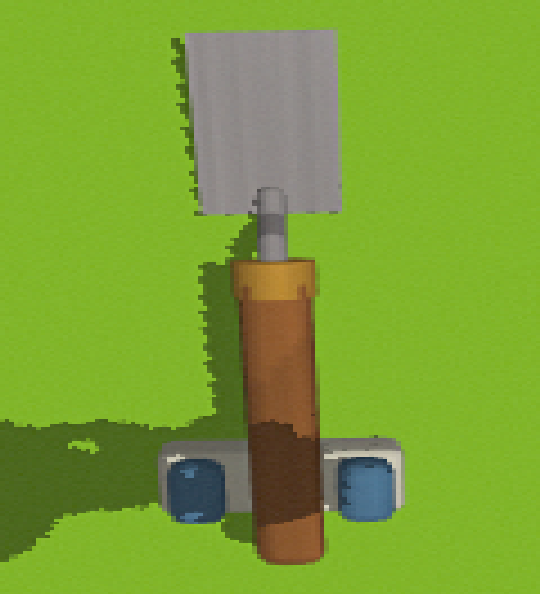

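Call:
move_arm(
  moves=[
    [9, -2.3, 50, -0.033],
    [9, -2.3, 100, -0.033],
    [9, -2.3, 140, -0.033],
    [9, -2.3, 170, -0.033],
    [9, -2.3, 185, -0.033],
    [9, -2.3, 191, -0.033],
    [9, -2.3, 191, -0.033],
  ],
)

```text
time_s: 3.85
position: [0.492, -0.2993, 0.0104]
tool_rot: [[0.341, 0.94, -0.0], [0.94, -0.341, 0.0], [0.0, -0.0, -1.0]]
ft_force: [-0.4, 0.7, -0.0]
grip_width: 0.0859
```

Call:
move_arm(
  moves=[
    [0, 0, 0, 0],
    [0, 0, 0, 0],
    [0, 0, 0, 0],
    [0, 0, 0, 0],
    [0, 0, 0, 0],
    [0, 0, 0, 0],
    [0, 0, 0, 0],
    [0, 0, 0, 0],
    [0, 0, 0, 0],
    [0, 0, 0, 0],
  ],
  grip=1,
  grip_force=25,
)

```text
time_s: 4.85
position: [0.4921, -0.2999, 0.0106]
tool_rot: [[0.342, 0.94, 0.001], [0.94, -0.342, -0.0], [-0.0, 0.001, -1.0]]
ft_force: [-0.7, -0.0, 5.0]
grip_width: 0.0144
```

Run:
```python
from h import *
s=env.observe(); im=env.get_image('wrist'); cv2.imwrite('pics/w2.png',im[:,:,::-1]); print(s['q'],s['ft_force'],s['wrist_torque'])
```

```text
[-4.31258475e+01  3.83159538e+01  8.61295882e+01  1.40196671e-03
  5.55159901e+01 -2.31317386e+01] [-0.72290498 -0.01580118  4.95081505] [ 0.07893407  0.06189153 -0.015764  ]
```

View pics/w2.png

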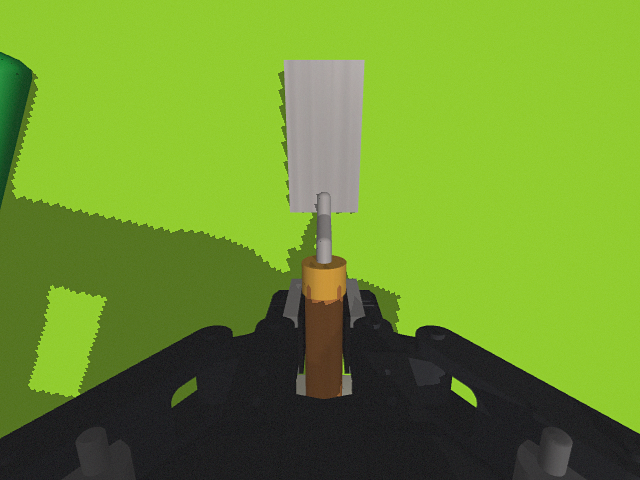

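Run:
```python
from h import *
im=cv2.imread('pics/w2.png').astype(int)
# blade mask: grey
g=(abs(im[:,:,0]-im[:,:,1])<25)&(abs(im[:,:,1]-im[:,:,2])<25)&(im.sum(2)>300)
rows=[]
for r in range(62,212,8):
    c=np.where(g[r,250:400])[0]+250
    rows.append((r,c.min(),c.max()+1)); 
f,cx,cy,wc=cam('wrist'); s=env.observe()
tc=env.get_calibration('wrist')['tool_from_camera']
for r,a,b in rows:
    D=f*30/(b-a); p=tc[:3,:3]@np.array([((a+b)/2-cx)/f*D,-(r+.5-cy)/f*D,-D])+tc[:3,3]*1000
    print(r,a,b,np.round(p,1))
```

```text
62 284 364 [96.2 -0.1  2.2]
70 284 364 [93.3 -0.1  1.4]
78 285 363 [91.  -0.1  4.3]
86 285 363 [88.  -0.1  3.5]
94 285 363 [85.  -0.1  2.6]
102 286 362 [82.4 -0.1  5.6]
110 286 362 [79.4 -0.1  4.8]
118 286 362 [76.4 -0.1  3.9]
126 287 361 [73.5 -0.1  7. ]
134 287 361 [70.3 -0.1  6.1]
142 287 361 [67.2 -0.1  5.3]
150 288 360 [64.  -0.1  8.5]
158 288 360 [60.8 -0.1  7.6]
166 288 360 [57.6 -0.1  6.7]
174 289 359 [54.  -0.1 10. ]
182 289 359 [50.6 -0.1  9.1]
190 289 358 [47.  -0.3 10.4]
198 289 358 [43.7 -0.3  9.5]
206 290 358 [39.9 -0.1 10.8]
```

Call:
move_arm(
  moves=[
    [0, 0, -20, 0],
    [0, 0, -60, 0],
    [0, 0, -70, 0],
    [0, 0, -70, 0],
  ],
  grip_force=40,
)

```text
time_s: 5.3
position: [0.4923, -0.3002, 0.0815]
tool_rot: [[0.342, 0.94, 0.002], [0.94, -0.342, -0.002], [-0.001, 0.003, -1.0]]
ft_force: [-0.1, -0.2, -0.7]
grip_width: 0.0141
```

Call:
move_arm(
  moves=[
    [-15, 33, 0, -0.15],
    [-30, 66, 0, -0.3],
    [-45, 99, 0, -0.45],
    [-60, 133, 0, -0.6],
    [-60, 133, 0, -0.75],
    [-60, 133, 0, -0.9],
    [-60, 133, 0, -1.05],
    [-60, 133, 0, -1.2],
    [-60, 133, 0, -1.35],
    [-60, 133, 0, -1.5],
    [-60, 133, 0, -1.571],
    [-60, 133, 0, -1.571],
  ],
)

```text
time_s: 6.5
position: [0.5959, -0.4012, 0.078]
tool_rot: [[-0.94, 0.341, -0.002], [0.341, 0.94, 0.002], [0.003, 0.001, -1.0]]
ft_force: [0.3, 0.2, -1.1]
grip_width: 0.0146
```

```bash
cat > blade.py <<'E'
from h import *
def blade(name):
    s=env.observe(); im=env.get_image('wrist'); cv2.imwrite(f'pics/{name}.png',im[:,:,::-1]); im=im.astype(int)
    g=(abs(im[:,:,0]-im[:,:,1])<25)&(abs(im[:,:,1]-im[:,:,2])<25)&(im.sum(2)>300)
    f,cx,cy,wc=cam('wrist'); tc=env.get_calibration('wrist')['tool_from_camera']
    out=[]
    for r in range(20,260,1):
        c=np.where(g[r,250:400])[0]+250
        if len(c)<60: continue
        a,b=c.min(),c.max()+1
        if b-a>95: continue
        out.append((r,a,b))
    o=np.array(out,float)
    wfit=np.polyfit(o[:,0],o[:,2]-o[:,1],1); mfit=np.polyfit(o[:,0],(o[:,2]+o[:,1])/2,1)
    for r in (o[0,0],o[-1,0]):
        D=f*30/np.polyval(wfit,r); p=tc[:3,:3]@np.array([(np.polyval(mfit,r)-cx)/f*D,-(r+.5-cy)/f*D,-D])+tc[:3,3]*1000
        print(r,np.round(p,1))
    print(len(o),s['ft_force'].round(2),s['wrist_torque'].round(3),s['position'].round(4),s['time_s'])
E
python3 -c "
from blade import *
blade('w3')
s=env.observe();im=env.get_image('scene');cv2.imwrite('pics/s3.png',im[:,:,::-1])"
```

```text
Traceback (most recent call last):
  File "blade.py", line 14, in blade
    wfit=np.polyfit(o[:,0],o[:,2]-o[:,1],1); mfit=np.polyfit(o[:,0],(o[:,2]+o[:,1])/2,1)
                    ~^^^^^
IndexError: too many indices for array: array is 1-dimensional, but 2 were indexed
```

View pics/w3.png

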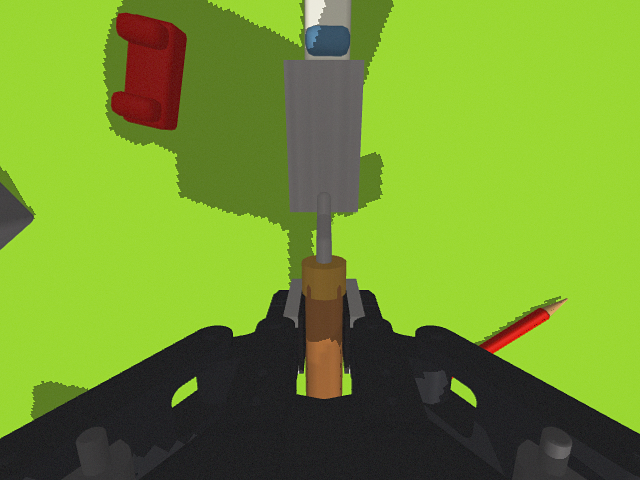

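```bash
sed -i 's/im.sum(2)>300/(im.sum(2)>200)\&(im.sum(2)<560)/' blade.py
python3 - <<'E'
from blade import *
blade('w3b')
s=env.observe()
for rc,z in [((55,328),.030),((60,328),.02),((26,328),.034),((110,570),0)]:
    P=at('wrist',rc,z,s); print(rc,P.round(4),(s['tool_rot'].T@(P-s['position'])*1000).round(1))
for i in [(298,566,.004)]:
    P=at('wrist',i[:2],i[2],s); print('pencil tip',P.round(3))
E
```

```text
60.0 [96.5  0.6  1.8]
211.0 [37.4  0.6 11. ]
152 [ 0.68  0.11 -0.79] [-0.036 -0.038 -0.034] [ 0.5959 -0.4013  0.0783] 6.55
(55, 328) [ 0.495  -0.3614  0.03  ] [108.5   2.7  49. ]
(60, 328) [ 0.4952 -0.3613  0.02  ] [108.3   2.9  59. ]
(26, 328) [ 0.484  -0.3575  0.034 ] [120.2   2.7  45. ]
(110, 570) [ 0.5665 -0.2336  0.    ] [ 85.3 147.3  79.1]
pencil tip [ 0.685 -0.259  0.004]
```

Call:
move_arm(
  moves=[
    [0, 2.5, 40, 0],
    [0, 2.5, 60, 0],
    [0, 2.5, 64, 0],
    [4, 2.5, 65, 0],
    [6, 2.5, 65, 0],
    [8, 2.5, 65, 0],
    [9, 2.5, 65, 0],
    [10, 2.5, 65, 0],
  ],
  grip_force=20,
)

```text
time_s: 7.4
position: [0.5879, -0.3961, 0.0161]
tool_rot: [[-0.94, 0.342, 0.001], [0.342, 0.94, -0.001], [-0.001, -0.0, -1.0]]
ft_force: [0.1, 0.0, -1.0]
grip_width: 0.0141
```

Call:
move_arm(
  moves=[
    [1, 0, 0, 0],
    [1, 0, 0, 0],
  ],
)

```text
time_s: 7.6
position: [0.5872, -0.3958, 0.0157]
tool_rot: [[-0.94, 0.342, 0.001], [0.342, 0.94, -0.001], [-0.001, -0.0, -1.0]]
ft_force: [1.9, -0.2, -0.4]
grip_width: 0.0143
```

Call:
move_arm(
  moves=[
    [1, 0, 0, 0],
    [1, 0, 0, 0],
  ],
)

```text
time_s: 7.8
position: [0.587, -0.3958, 0.016]
tool_rot: [[-0.94, 0.342, 0.003], [0.342, 0.94, -0.002], [-0.003, -0.001, -1.0]]
ft_force: [4.9, -1.5, 0.6]
grip_width: 0.0144
```

Call:
move_arm(
  moves=[
    [1, 0, -2, 0],
    [1.5, 0, -4, 0],
    [2, 0, -6, 0],
    [2.5, 0, -8, 0],
  ],
)

```text
time_s: 8.2
position: [0.5849, -0.395, 0.0236]
tool_rot: [[-0.94, 0.342, 0.003], [0.342, 0.94, -0.002], [-0.004, -0.001, -1.0]]
ft_force: [6.2, -2.0, -3.5]
grip_width: 0.0142
```

```bash
python3 -c "
from blade import *
blade('w4')"
```

```text
51.0 [102.9   0.6  16.5]
216.0 [35.4  0.7  9.9]
157 [ 6.19 -2.   -3.52] [-0.46  -1.142 -0.057] [ 0.5849 -0.395   0.0236] 8.2
```

View pics/w4.png

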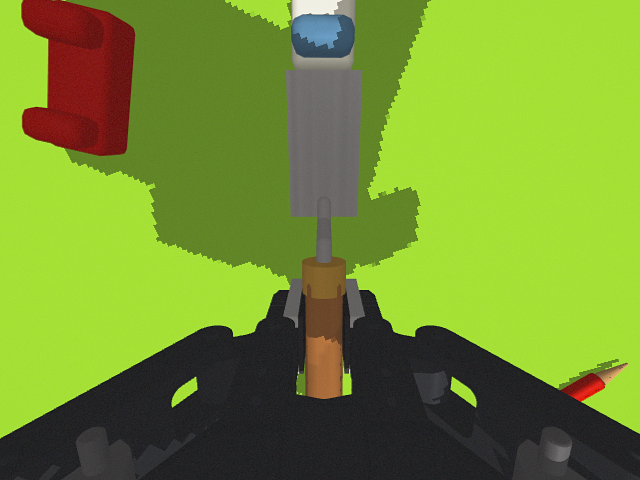

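Call:
move_arm(
  moves=[
    [0.7, 0, -2, 0],
    [1.4, 0, -4, 0],
    [2.1, 0, -6, 0],
    [2.8, 0, -8, 0],
    [3.5, 0, -10, 0],
  ],
)

```text
time_s: 8.75
position: [0.5813, -0.3937, 0.0335]
tool_rot: [[-0.94, 0.342, 0.003], [0.342, 0.94, -0.002], [-0.003, -0.001, -1.0]]
ft_force: [4.8, -2.7, -2.4]
grip_width: 0.0144
```

```bash
sed -i 's/def blade(name)/def blade(name,r0=20)/; s/range(20,260,1)/range(r0,260,1)/' blade.py; python3 -c "
from blade import *
blade('w5',85)"
```

```text
85.0 [90.3  0.7 18.6]
222.0 [30.9  0.7 17.4]
138 [ 4.76 -2.68 -2.37] [-0.503 -1.175 -0.002] [ 0.5813 -0.3937  0.0335] 8.75
```

View pics/w5.png

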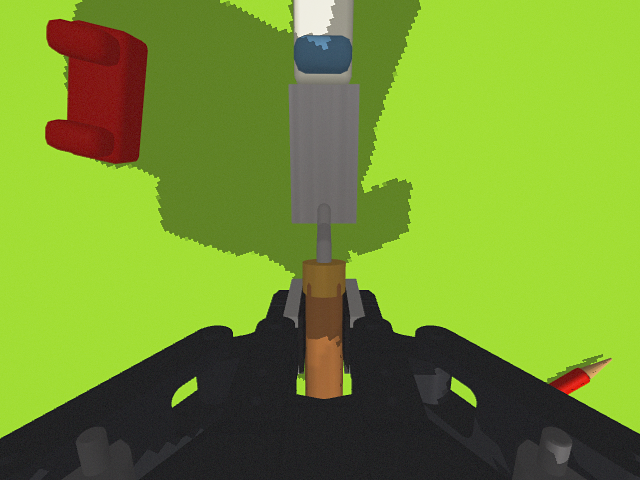

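Call:
move_arm(
  moves=[
    [0.8, 0, -2, 0],
    [1.6, 0, -4, 0],
    [2.3, 0, -6, 0],
    [3, 0, -8, 0],
  ],
)

```text
time_s: 9.2
position: [0.5781, -0.3924, 0.0414]
tool_rot: [[-0.94, 0.342, 0.002], [0.342, 0.94, -0.001], [-0.002, -0.0, -1.0]]
ft_force: [5.2, -1.9, -1.9]
grip_width: 0.0144
```

```bash
python3 -c "
from blade import *
blade('w6',95)"
```

```text
95.0 [87.1  0.7 25.5]
227.0 [28.1  0.7 19.3]
133 [ 5.19 -1.89 -1.87] [-0.423 -0.962 -0.012] [ 0.5781 -0.3924  0.0414] 9.2
```

Call:
move_arm(
  moves=[
    [-8, 0, 0, 0],
    [-12, 0, -40, 0],
    [-12, 20, -85, 0.1],
    [5, 60, -120, 0.2],
    [20, 105, -150, 0.33],
    [35, 150, -159, 0.46],
    [50, 195, -159, 0.6],
    [65, 240, -159, 0.74],
    [84, 285, -159, 0.88],
    [84, 330, -159, 1.02],
    [84, 355, -159, 1.15],
    [84, 355, -159, 1.22],
    [84, 355, -159, 1.22],
    [84, 355, -159, 1.22],
  ],
  grip_force=70,
)

```text
time_s: 10.65
position: [0.6197, -0.0301, 0.2001]
tool_rot: [[-0.004, 1.0, -0.001], [1.0, 0.004, -0.0], [-0.0, -0.001, -1.0]]
ft_force: [-0.3, -0.1, -0.7]
grip_width: 0.0137
```

Run:
```python
from blade import *
blade('w7',95)
s=env.observe();print(s['q'])
for n,z in [('art_case',.017),('pad_edge',.016),('shown_case',.022)]:
    for d in env.tip_of('wrist',n)[:2]: print(n,round(d['conf'],2),np.round(d['point'],1),np.round(at('wrist',d['point'],z,s),4))
```

```text
95.0 [ 82.8  -3.6 -14. ]
197.0 [ 50.8  -8.7 -32.8]
39 [-0.31 -0.06 -0.73] [0.031 0.052 0.014] [ 0.6197 -0.0301  0.2001] 10.65
[-1.37183475e+01  3.02172377e+01  6.53477065e+01 -1.38765743e-02
  8.44939066e+01 -1.38857060e+01]
art_case 0.74 [ 94.6 331. ] [0.6254 0.0764 0.017 ]
pad_edge 0.88 [ 25.6 242.5] [0.5517 0.1297 0.016 ]
```

View pics/w7.png

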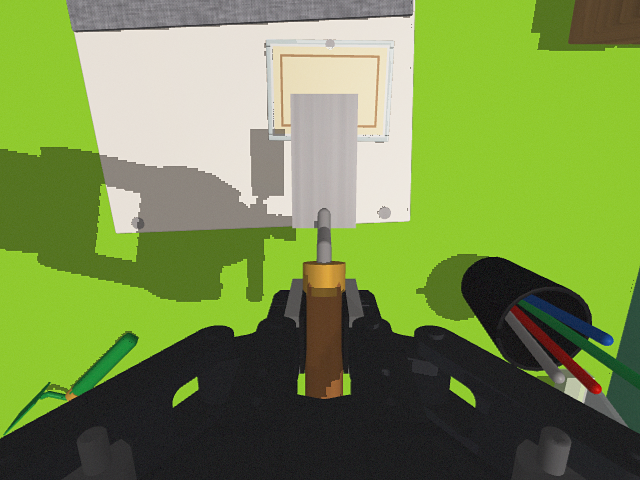

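Run:
```python
import cv2
im=cv2.imread('pics/w7.png')
cv2.imwrite('pics/w7z.png',cv2.resize(im[0:150,250:410],None,fx=4.9,fy=3.9,interpolation=cv2.INTER_NEAREST))
```

```text
(no output)
```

View pics/w7z.png

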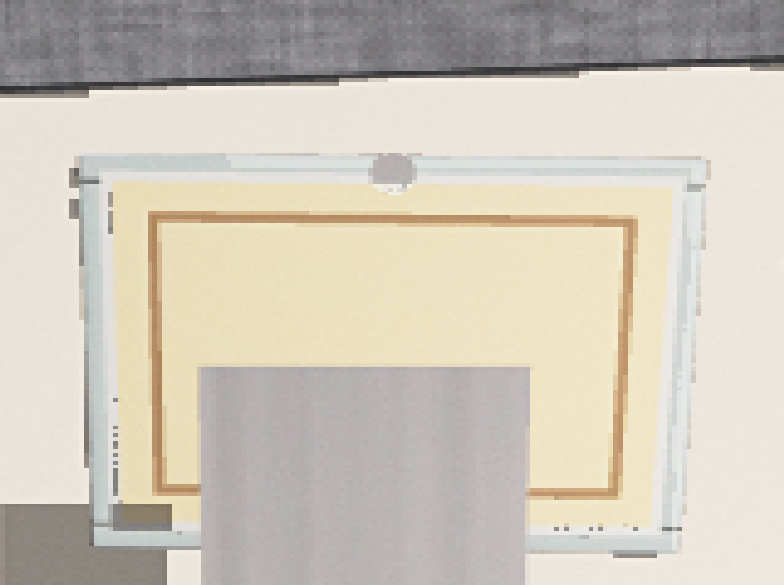

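Run:
```python
from h import *
s=env.observe(); zb=.0165
A=lambda c,r,z: at('wrist',(r,c),z,s)
print(s['time_s'])
P=[A(269,139.7,zb+.004),A(388.8,141.5,zb+.004),A(266.3,40.3,zb+.004),A(394.5,41,zb+.004)]
for p in P: print(p.round(4))
c=sum(P)/4; print('c',c, 'lens',[np.linalg.norm(P[a]-P[b]).round(4) for a,b in [(0,1),(2,3),(0,2),(1,3)]])
e=P[1]-P[0]+P[3]-P[2]; print('case edge angle',np.degrees(np.arctan2(e[1],e[0])))
L,R=A(76,31,zb),A(412,16.8,zb); print('step',L,R,np.degrees(np.arctan2((R-L)[1],(R-L)[0])))
L,R=A(117,233,zb),A(410,220.5,zb); print('near edge',L,R,np.degrees(np.arctan2((R-L)[1],(R-L)[0])))
```

```text
10.85
[0.571  0.0386 0.0205]
[0.6771 0.0372 0.0205]
[0.572  0.1177 0.0205]
[0.6778 0.1172 0.0205]
c [0.62448582 0.07768483 0.0205    ] lens [np.float64(0.1061), np.float64(0.1058), np.float64(0.079), np.float64(0.08)]
case edge angle -0.4969409112431339
step [0.41350941 0.12546041 0.0165    ] [0.69192682 0.13611368 0.0165    ] 2.19127546891236
near edge [ 0.42066062 -0.04799639  0.0165    ] [ 0.7016934  -0.03527507  0.0165    ] 2.5918012053671022
```

Call:
move_arm(
  moves=[
    [-43, 10, 20, -0.037],
    [-43, 10, 65, -0.037],
    [-43, 10, 110, -0.037],
    [-43, 10, 138, -0.037],
    [-43, 10, 143, -0.037],
    [-43, 10, 145, -0.037],
    [-43, 10, 147, -0.037],
    [-43, 10, 148, -0.037],
    [-43, 10, 148, -0.037],
  ],
)

```text
time_s: 11.75
position: [0.6304, -0.0729, 0.0535]
tool_rot: [[-0.039, 0.999, 0.002], [0.999, 0.039, -0.001], [-0.001, 0.002, -1.0]]
ft_force: [-0.4, -0.5, -0.5]
grip_width: 0.0132
```

Run:
```python
from h import *
s=env.observe(); im=env.get_image('wrist'); cv2.imwrite('pics/w8.png',im[:,:,::-1]); print(s['position'],s['ft_force'],s['wrist_torque'])
im=env.get_image('scene'); cv2.imwrite('pics/s8.png',cv2.resize(im[140:340,200:460],None,fx=3,fy=3)[:,:,::-1])
```

```text
[ 0.6304307  -0.07289066  0.05346394] [-0.35592649 -0.46397684 -0.48316752] [ 0.02404986 -0.02920354 -0.0367734 ]
```

View pics/w8.png

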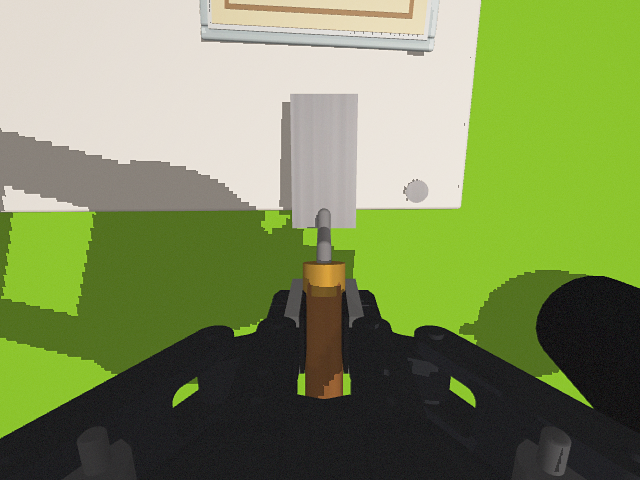

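View pics/s8.png

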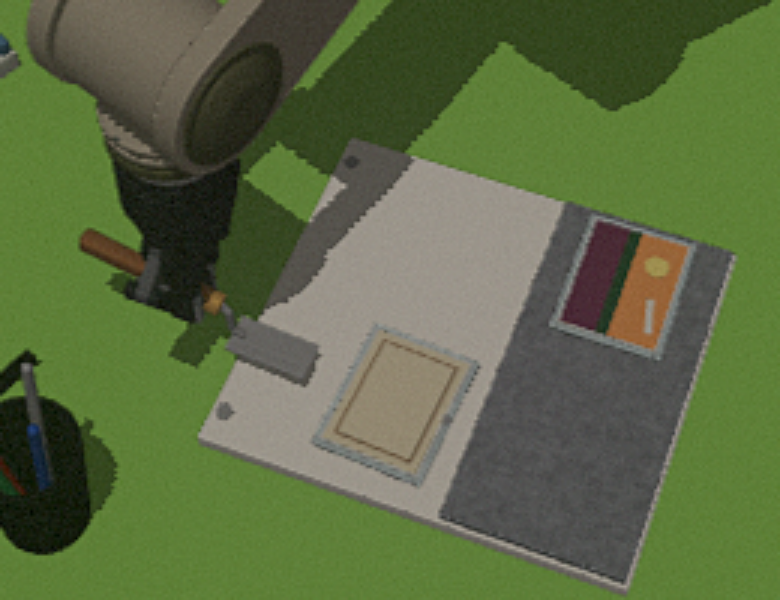

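Call:
move_arm(
  moves=[
    [0, 0, 5, 0],
    [0, 0, 7, 0],
    [0, 0, 7, 0],
  ],
)

```text
time_s: 12.15
position: [0.6297, -0.0727, 0.0448]
tool_rot: [[-0.039, 0.999, -0.001], [0.999, 0.039, 0.0], [0.0, -0.001, -1.0]]
ft_force: [-0.1, -0.1, -0.4]
grip_width: 0.0132
```

Call:
move_arm(
  moves=[
    [0, 0, 1, 0],
    [0, 0, 1, 0],
  ],
)

```text
time_s: 12.35
position: [0.63, -0.0728, 0.0442]
tool_rot: [[-0.039, 0.999, -0.0], [0.999, 0.039, 0.0], [0.0, -0.0, -1.0]]
ft_force: [0.8, 0.4, -0.1]
grip_width: 0.0133
```

Call:
move_arm(
  moves=[
    [0, 0, 1, 0],
    [0, 0, 1, 0],
  ],
)

```text
time_s: 12.55
position: [0.63, -0.0728, 0.0433]
tool_rot: [[-0.039, 0.999, -0.0], [0.999, 0.039, 0.0], [0.0, -0.0, -1.0]]
ft_force: [0.7, -1.2, -1.6]
grip_width: 0.0132
```

Run:
```python
from h import *
s=env.observe(); im=env.get_image('wrist'); cv2.imwrite('pics/w9.png',cv2.resize(im[0:240,200:440],None,fx=3,fy=2.5)[:,:,::-1]); print(s['position'],s['ft_force'],s['wrist_torque'])
```

```text
[ 0.62996515 -0.072768    0.04325265] [ 0.71081249 -1.2418596  -1.63625392] [-0.00662366  0.02731245  0.02836866]
```

View pics/w9.png

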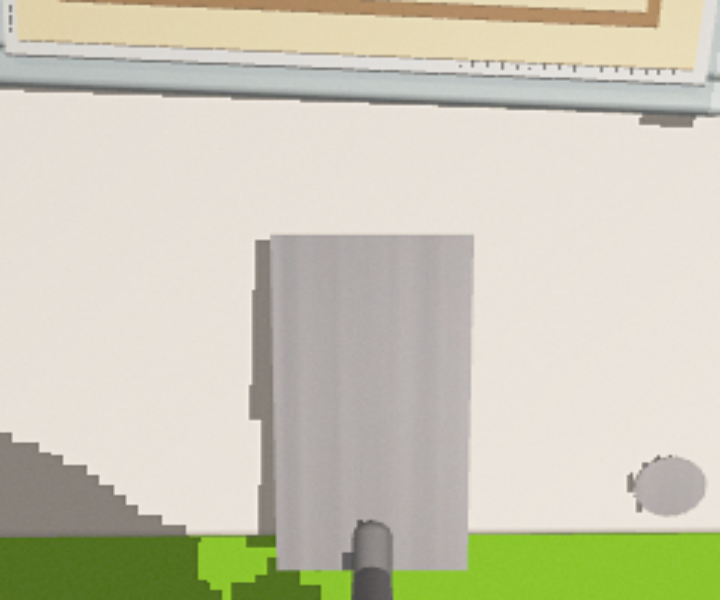

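Call:
move_arm(
  moves=[
    [0, 0, 1, 0],
    [0, 0, 2, 0],
    [0, 0, 3, 0],
    [0, 0, 3, 0],
  ],
)

```text
time_s: 13.0
position: [0.6299, -0.0727, 0.0401]
tool_rot: [[-0.039, 0.999, -0.0], [0.999, 0.039, 0.0], [0.0, -0.0, -1.0]]
ft_force: [-0.2, -0.1, -0.6]
grip_width: 0.0136
```

```bash
cat > f.py <<'E'
from h import *
s=env.observe(); print(s['time_s'],s['position'].round(4),s['ft_force'].round(2),s['wrist_torque'].round(3),s['joint_efforts'].round(2))
E
python3 f.py
python3 - <<'E'
from h import *
im=env.get_image('wrist'); cv2.imwrite('pics/w10.png',cv2.resize(im[0:240,200:440],None,fx=3,fy=2.5)[:,:,::-1])
E
```

```text
13.0 [ 0.6299 -0.0727  0.0401] [-0.23 -0.1  -0.65] [-0.014  0.063  0.038] [-0.000e+00 -5.707e+01 -1.900e+01 -0.000e+00 -2.000e-02 -0.000e+00]
```

View pics/w10.png

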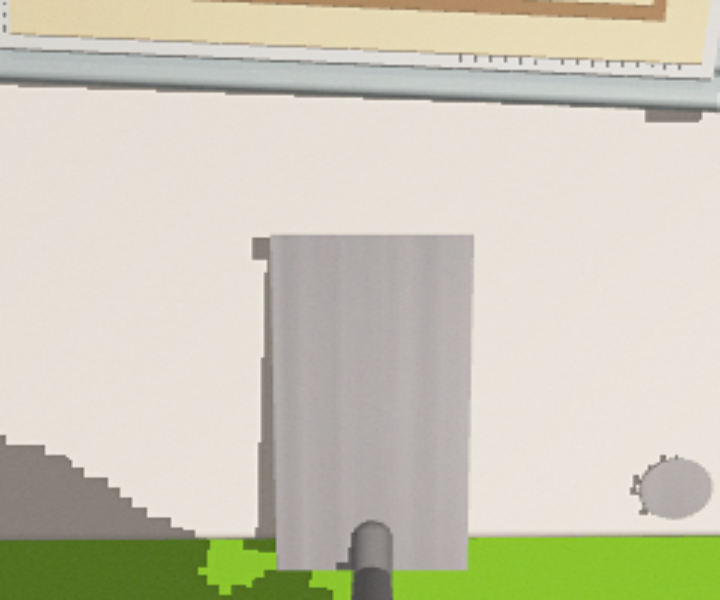

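Call:
move_arm(
  moves=[
    [0, 0, 0.7, 0],
    [0, 0, 0.7, 0],
  ],
)

```text
time_s: 13.25
position: [0.6299, -0.0728, 0.0395]
tool_rot: [[-0.039, 0.999, -0.0], [0.999, 0.039, 0.0], [0.0, -0.0, -1.0]]
ft_force: [-1.4, -0.4, 0.1]
grip_width: 0.0138
```

```bash
python3 f.py
```

```text
13.25 [ 0.6299 -0.0728  0.0395] [-1.39 -0.36  0.12] [ 0.058 -0.007  0.08 ] [-0.000e+00 -5.710e+01 -1.899e+01 -0.000e+00 -2.000e-02 -0.000e+00]
```

Call:
move_arm(
  moves=[
    [0, 0, 0.7, 0],
    [0, 0, 0.7, 0],
  ],
)

```text
time_s: 13.45
position: [0.6299, -0.0728, 0.0388]
tool_rot: [[-0.039, 0.999, -0.0], [0.999, 0.039, 0.0], [0.0, -0.0, -1.0]]
ft_force: [0.7, 0.3, 0.4]
grip_width: 0.0137
```

```bash
python3 f.py
```

```text
13.45 [ 0.6299 -0.0728  0.0388] [0.72 0.28 0.43] [ 0.001 -0.052 -0.041] [-0.000e+00 -5.712e+01 -1.897e+01 -0.000e+00 -2.000e-02  0.000e+00]
```

Call:
move_arm(
  moves=[
    [0, 0, 0.7, 0],
    [0, 0, 0.7, 0],
  ],
)

```text
time_s: 13.65
position: [0.6299, -0.0728, 0.0381]
tool_rot: [[-0.039, 0.999, -0.0], [0.999, 0.039, 0.0], [0.0, -0.0, -1.0]]
ft_force: [-0.7, -0.3, -0.3]
grip_width: 0.014
```

```bash
python3 f.py
```

```text
13.65 [ 0.6299 -0.0728  0.0381] [-0.71 -0.33 -0.34] [-0.007  0.004  0.036] [-0.000e+00 -5.713e+01 -1.894e+01 -0.000e+00 -2.000e-02 -0.000e+00]
```

Call:
move_arm(
  moves=[
    [0, 0, 0.6, 0],
    [0, 0, 0.6, 0],
  ],
)

```text
time_s: 13.85
position: [0.6299, -0.0728, 0.0375]
tool_rot: [[-0.039, 0.999, -0.0], [0.999, 0.039, 0.0], [0.0, -0.0, -1.0]]
ft_force: [-0.3, 0.8, -1.1]
grip_width: 0.0135
```

```bash
python3 f.py
```

```text
13.85 [ 0.6299 -0.0728  0.0375] [-0.28  0.83 -1.06] [-0.005  0.012 -0.034] [-0.000e+00 -5.713e+01 -1.892e+01 -0.000e+00 -1.000e-02 -0.000e+00]
```

Call:
move_arm(
  moves=[
    [0, 0, 0.6, 0],
    [0, 0, 0.6, 0],
  ],
)

```text
time_s: 14.05
position: [0.63, -0.0728, 0.0369]
tool_rot: [[-0.039, 0.999, -0.0], [0.999, 0.039, 0.0], [0.0, -0.0, -1.0]]
ft_force: [0.4, -0.1, 0.4]
grip_width: 0.0137
```

```bash
python3 f.py;  python3 - <<'E'
from h import *
im=env.get_image('wrist'); cv2.imwrite('pics/w11.png',cv2.resize(im[0:240,200:440],None,fx=3,fy=2.5)[:,:,::-1])
E
```

```text
14.05 [ 0.63   -0.0728  0.0369] [ 0.41 -0.09  0.35] [-0.03  -0.015 -0.008] [-0.000e+00 -5.715e+01 -1.890e+01 -0.000e+00 -1.000e-02 -0.000e+00]
```

View pics/w11.png

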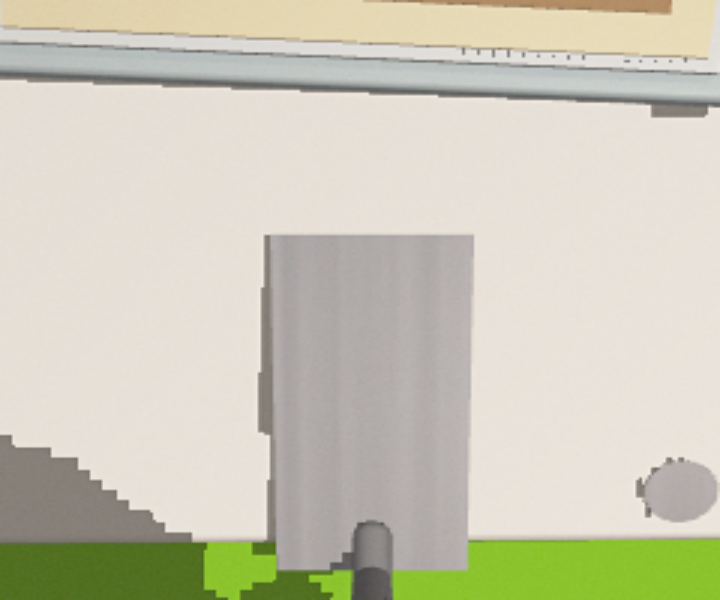

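Call:
move_arm(
  moves=[
    [0, 0, 0.6, 0],
    [0, 0, 0.6, 0],
  ],
)

```text
time_s: 14.3
position: [0.6299, -0.0728, 0.0363]
tool_rot: [[-0.039, 0.999, -0.0], [0.999, 0.039, 0.0], [0.0, -0.0, -1.0]]
ft_force: [-0.3, 0.1, -0.6]
grip_width: 0.0137
```

```bash
python3 f.py
```

```text
14.3 [ 0.6299 -0.0728  0.0363] [-0.26  0.13 -0.6 ] [ 0.002  0.031 -0.026] [-0.000e+00 -5.717e+01 -1.888e+01 -0.000e+00 -1.000e-02  0.000e+00]
```

Call:
move_arm(
  moves=[
    [0, 0, 0.6, 0],
    [0, 0, 0.6, 0],
  ],
)

```text
time_s: 14.5
position: [0.63, -0.0728, 0.0357]
tool_rot: [[-0.039, 0.999, -0.0], [0.999, 0.039, 0.0], [0.0, -0.0, -1.0]]
ft_force: [-0.1, 0.8, -1.3]
grip_width: 0.0139
```

```bash
python3 f.py
```

```text
14.5 [ 0.63   -0.0728  0.0357] [-0.09  0.78 -1.28] [-0.033  0.034  0.042] [-0.000e+00 -5.717e+01 -1.885e+01 -0.000e+00 -1.000e-02  0.000e+00]
```

Call:
move_arm(
  moves=[
    [0, 0, 0.6, 0],
    [0, 0, 0.6, 0],
  ],
)

```text
time_s: 14.7
position: [0.63, -0.0728, 0.0352]
tool_rot: [[-0.039, 0.999, 0.0], [0.999, 0.039, 0.0], [0.0, 0.0, -1.0]]
ft_force: [-0.4, 0.9, -0.6]
grip_width: 0.014
```

```bash
python3 f.py
```

```text
14.7 [ 0.63   -0.0728  0.0352] [-0.37  0.85 -0.63] [ 0.06  -0.05   0.015] [ 1.000e-02 -5.699e+01 -1.870e+01 -3.000e-02  0.000e+00 -1.000e-02]
```

Call:
move_arm(
  moves=[
    [0, 0, 0.4, 0],
    [0, 0, 0.4, 0],
  ],
)

```text
time_s: 14.9
position: [0.6301, -0.0729, 0.0349]
tool_rot: [[-0.039, 0.999, 0.0], [0.999, 0.039, -0.0], [-0.0, 0.0, -1.0]]
ft_force: [-0.1, -0.5, 2.1]
grip_width: 0.0138
```

```bash
python3 f.py;  python3 - <<'E'
from h import *
im=env.get_image('wrist'); cv2.imwrite('pics/w12.png',cv2.resize(im[0:240,200:440],None,fx=3,fy=2.5)[:,:,::-1])
E
```

```text
14.9 [ 0.6301 -0.0729  0.0349] [-0.07 -0.49  2.05] [0.057 0.006 0.049] [ 2.500e-01 -5.631e+01 -1.849e+01  1.000e-02 -7.000e-02  2.000e-02]
```

View pics/w12.png

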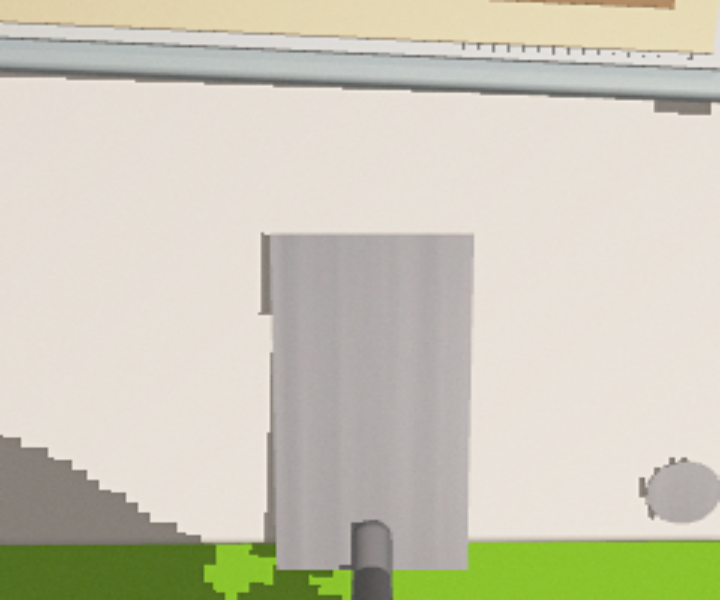

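Call:
move_arm(
  moves=[
    [0, 0, -0.5, 0],
    [5, 0, -0.5, 0],
    [10, 0, -0.5, 0],
    [15, 0, -0.5, 0],
    [19, 0, -0.5, 0],
    [21, 0, -0.5, 0],
    [23, 0, -0.5, 0],
    [25, 0, -0.5, 0],
    [27, 0, -0.5, 0],
    [29, 0, -0.5, 0],
    [31, 0, -0.5, 0],
    [33, 0, -0.5, 0],
    [33, 0, -0.5, 0],
  ],
)

```text
time_s: 16.25
position: [0.6287, -0.0395, 0.0353]
tool_rot: [[-0.039, 0.999, -0.0], [0.999, 0.039, 0.0], [0.0, -0.0, -1.0]]
ft_force: [-0.0, 0.3, -1.2]
grip_width: 0.0139
```

```bash
python3 f.py;  python3 - <<'E'
from h import *
im=env.get_image('wrist'); cv2.imwrite('pics/w13.png',im[:,:,::-1])
im=env.get_image('scene'); cv2.imwrite('pics/s13.png',cv2.resize(im[200:320,250:410],None,fx=5,fy=5,interpolation=cv2.INTER_NEAREST)[:,:,::-1])
E
```

```text
16.25 [ 0.6287 -0.0395  0.0353] [-0.04  0.34 -1.18] [-0.018  0.018 -0.04 ] [ 7.000e-02 -5.699e+01 -1.875e+01  1.000e-02  1.000e-02  3.000e-02]
```

View pics/w13.png

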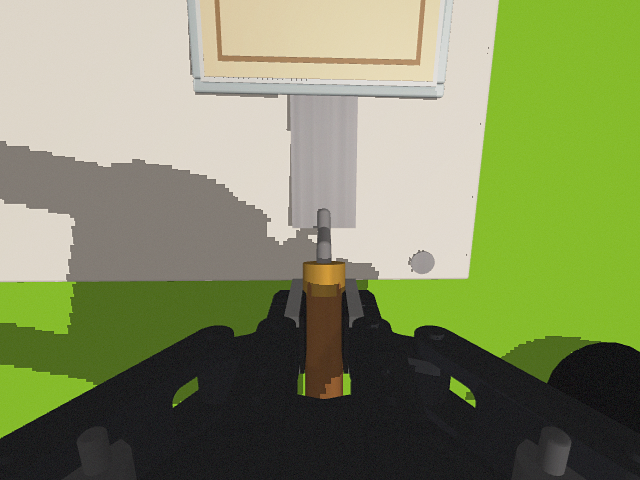

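View pics/s13.png

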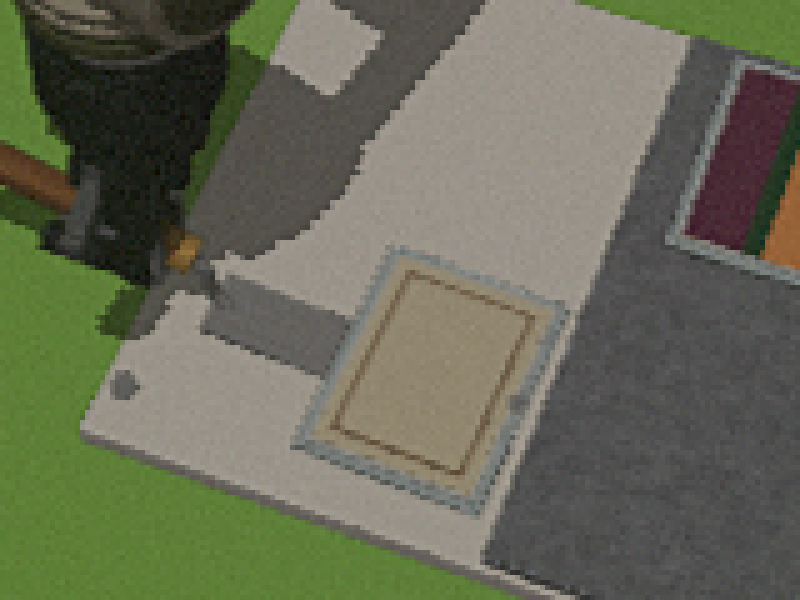

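Call:
move_arm(
  moves=[
    [2, 0, 0, 0],
    [4, 0, 0, 0],
    [6, 0, 0, 0],
    [8, 0, 0, 0],
    [9, 0, 0, 0],
    [10, 0, 0, 0],
    [11, 0, 0, 0],
    [12, 0, 0, 0],
  ],
)

```text
time_s: 17.15
position: [0.6282, -0.0277, 0.0353]
tool_rot: [[-0.039, 0.999, -0.0], [0.999, 0.039, 0.0], [0.0, -0.0, -1.0]]
ft_force: [0.7, -0.5, -1.4]
grip_width: 0.0132
```

```bash
python3 f.py;  python3 - <<'E'
from h import *
im=env.get_image('wrist'); cv2.imwrite('pics/w14.png',im[:,:,::-1])
im=env.get_image('scene'); cv2.imwrite('pics/s14.png',cv2.resize(im[200:320,250:410],None,fx=5,fy=5,interpolation=cv2.INTER_NEAREST)[:,:,::-1])
E
```

```text
17.15 [ 0.6282 -0.0277  0.0353] [ 0.69 -0.52 -1.45] [-0.084 -0.038  0.018] [ 2.400e-01 -5.676e+01 -1.863e+01  1.500e-01  5.000e-02 -2.000e-02]
```

View pics/w14.png

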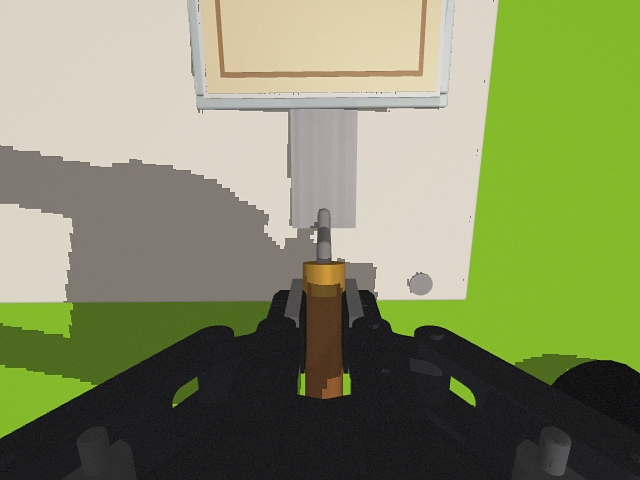

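View pics/s14.png

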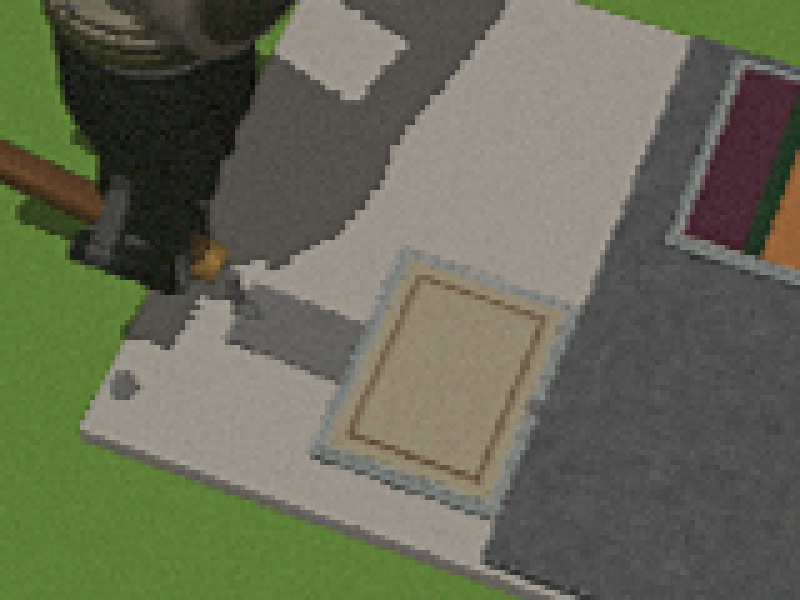

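Call:
move_arm(
  moves=[
    [1.5, 0, 0, 0],
    [3, 0, 0, 0],
    [4.5, 0, 0, 0],
    [6, 0, -0.2, 0],
    [7.5, 0, -0.4, 0],
    [9, 0, -0.6, 0],
    [10, 0, -0.8, 0],
    [10, 0, -0.8, 0],
  ],
)

```text
time_s: 18.05
position: [0.6278, -0.0176, 0.0361]
tool_rot: [[-0.039, 0.999, -0.0], [0.999, 0.039, 0.0], [0.0, 0.0, -1.0]]
ft_force: [-0.8, 0.1, -1.9]
grip_width: 0.0133
```

```bash
python3 f.py;  python3 - <<'E'
from h import *
im=env.get_image('wrist'); cv2.imwrite('pics/w15.png',im[:,:,::-1])
E
```

```text
18.05 [ 0.6278 -0.0176  0.0361] [-0.82  0.05 -1.95] [ 0.025 -0.019  0.036] [-5.000e-02 -5.689e+01 -1.881e+01 -3.000e-02 -0.000e+00  2.000e-02]
```

View pics/w15.png

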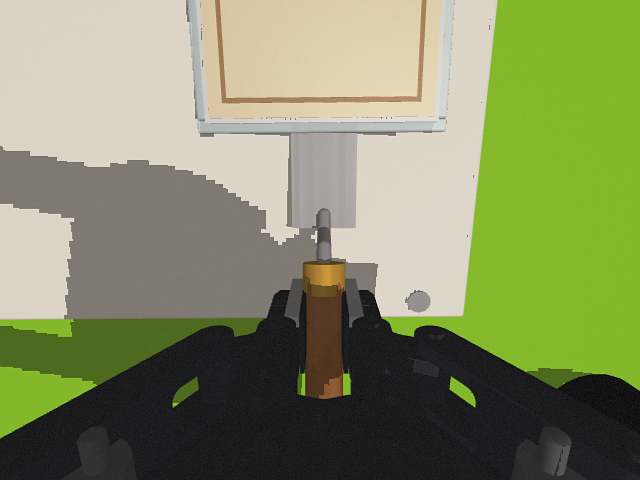

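Call:
move_arm(
  moves=[
    [0.3, 0, -3.9, 0],
    [0.6, 0, -6, 0],
    [1, 0, -8.5, 0],
    [1.5, 0, -11, 0],
    [2, 0, -13, 0],
    [3.2, 0, -17.4, 0],
    [4.7, 0, -21.7, 0],
    [6.6, 0, -25.9, 0],
    [8.8, 0, -30, 0],
    [8.8, 0, -30, 0],
  ],
)

```text
time_s: 19.1
position: [0.6277, -0.0087, 0.0669]
tool_rot: [[-0.039, 0.999, 0.001], [0.999, 0.039, -0.0], [-0.0, 0.001, -1.0]]
ft_force: [0.3, 0.1, -1.5]
grip_width: 0.0137
```

```bash
python3 f.py;  python3 - <<'E'
from h import *
im=env.get_image('wrist'); cv2.imwrite('pics/w16.png',im[:,:,::-1])
im=env.get_image('scene'); cv2.imwrite('pics/s16.png',cv2.resize(im[180:320,250:450],None,fx=4,fy=4,interpolation=cv2.INTER_NEAREST)[:,:,::-1])
E
```

```text
19.1 [ 0.6277 -0.0087  0.0669] [ 0.27  0.09 -1.49] [-0.062  0.041  0.031] [ 1.000e-01 -5.627e+01 -1.985e+01  6.000e-02  1.200e-01  3.000e-02]
```

View pics/w16.png

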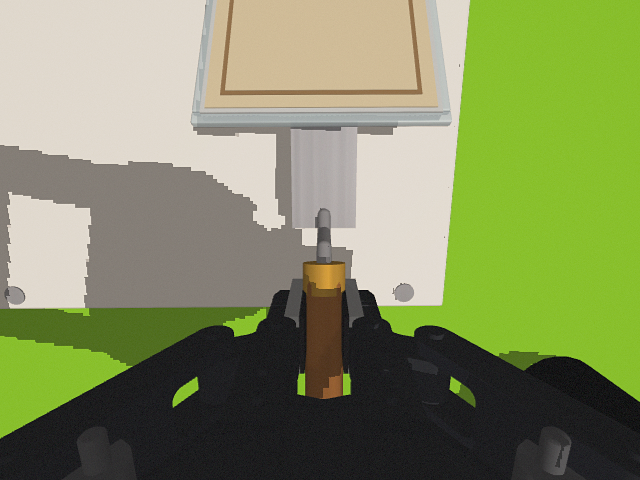

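View pics/s16.png

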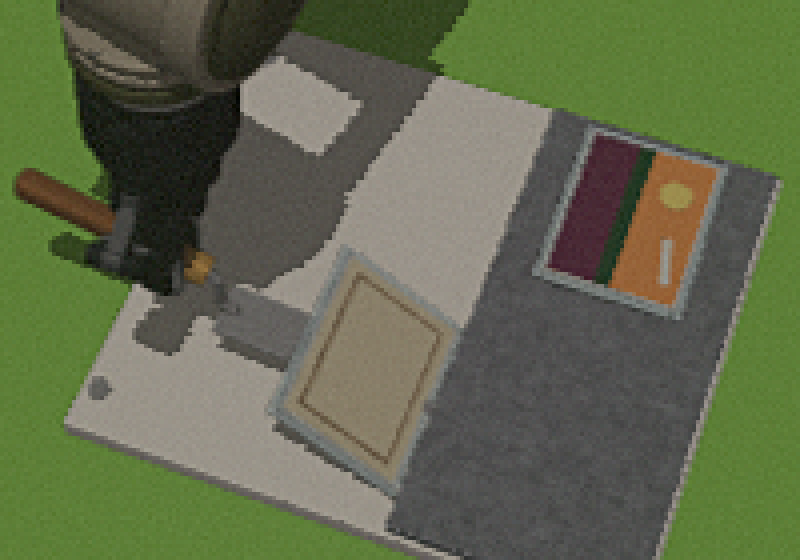

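Call:
move_arm(
  moves=[
    [2.4, 0, -3.9, 0],
    [5.1, 0, -7.6, 0],
    [8.1, 0, -11.2, 0],
    [11.3, 0, -14.5, 0],
    [14.7, 0, -17.6, 0],
    [18.4, 0, -20.4, 0],
    [22.2, 0, -23, 0],
    [26.2, 0, -25.3, 0],
    [30.3, 0, -27.3, 0],
    [34.6, 0, -29, 0],
    [34.6, 0, -29, 0],
  ],
)

```text
time_s: 20.3
position: [0.6262, 0.0262, 0.0954]
tool_rot: [[-0.04, 0.999, 0.0], [0.999, 0.04, 0.0], [0.0, 0.0, -1.0]]
ft_force: [0.5, -0.9, 0.1]
grip_width: 0.0136
```

```bash
python3 f.py;  python3 - <<'E'
from h import *
im=env.get_image('wrist'); cv2.imwrite('pics/w17.png',im[:,:,::-1])
im=env.get_image('scene'); cv2.imwrite('pics/s17.png',cv2.resize(im[180:320,250:450],None,fx=4,fy=4,interpolation=cv2.INTER_NEAREST)[:,:,::-1])
E
```

```text
20.3 [0.6262 0.0262 0.0954] [ 0.49 -0.88  0.09] [ 0.014 -0.009  0.012] [ 3.300e-01 -5.526e+01 -2.062e+01  6.000e-02  5.000e-02  7.000e-02]
```

View pics/w17.png

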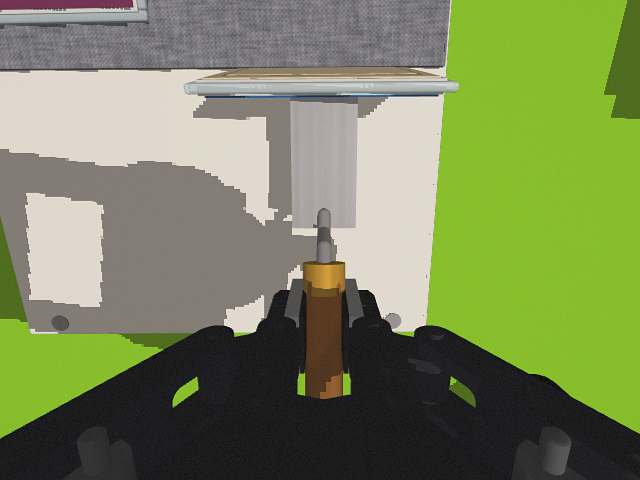

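View pics/s17.png

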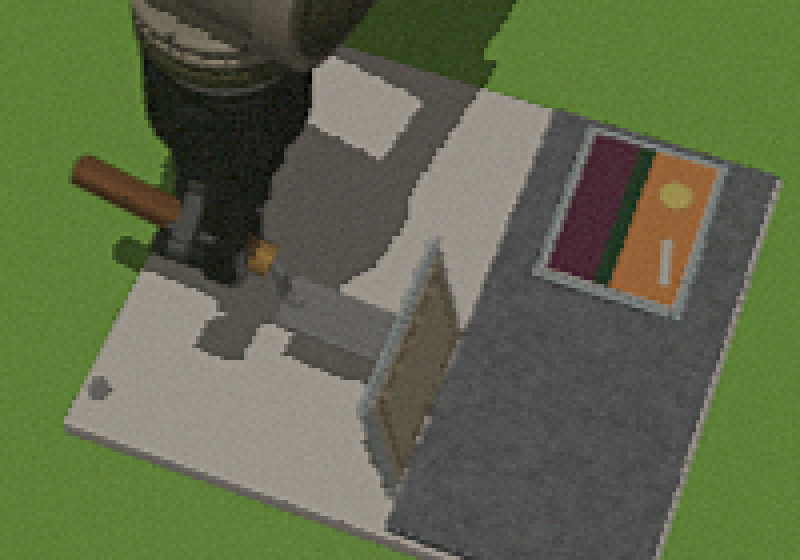

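Call:
move_arm(
  moves=[
    [3, 0, -0.8, 0],
    [6, 0, -1.5, 0],
    [9, 0, -2, 0],
    [12, 0, -2.5, 0],
    [14, 0, -3, 0],
    [16, 0, -3, 0],
    [18, 0, -3, 0],
    [20, 0, -3, 0],
    [22, 0, -3, 0],
    [22, 0, -3, 0],
  ],
)

```text
time_s: 21.4
position: [0.6253, 0.0478, 0.0981]
tool_rot: [[-0.039, 0.999, -0.0], [0.999, 0.039, 0.0], [0.0, -0.0, -1.0]]
ft_force: [0.7, 0.5, -0.3]
grip_width: 0.0136
```

```bash
python3 f.py;  python3 - <<'E'
from h import *
im=env.get_image('wrist'); cv2.imwrite('pics/w18.png',im[:,:,::-1])
im=env.get_image('scene'); cv2.imwrite('pics/s18.png',cv2.resize(im[180:320,250:450],None,fx=4,fy=4,interpolation=cv2.INTER_NEAREST)[:,:,::-1])
E
```

```text
21.4 [0.6253 0.0478 0.0981] [ 0.68  0.46 -0.27] [ 0.01  -0.02   0.005] [ 1.100e-01 -5.524e+01 -2.073e+01  1.000e-02  0.000e+00  3.000e-02]
```

View pics/w18.png

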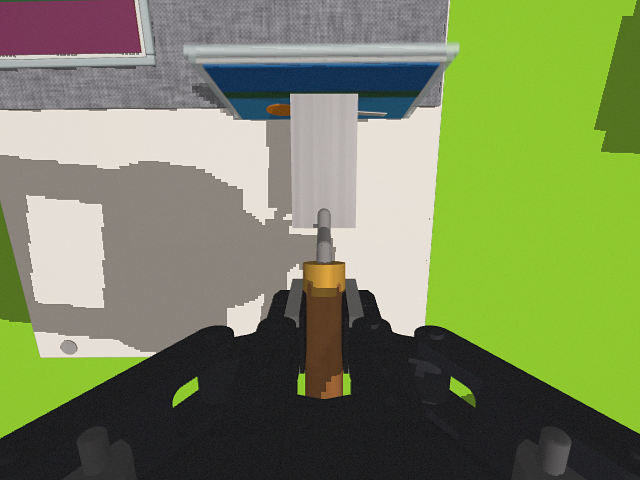

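View pics/s18.png

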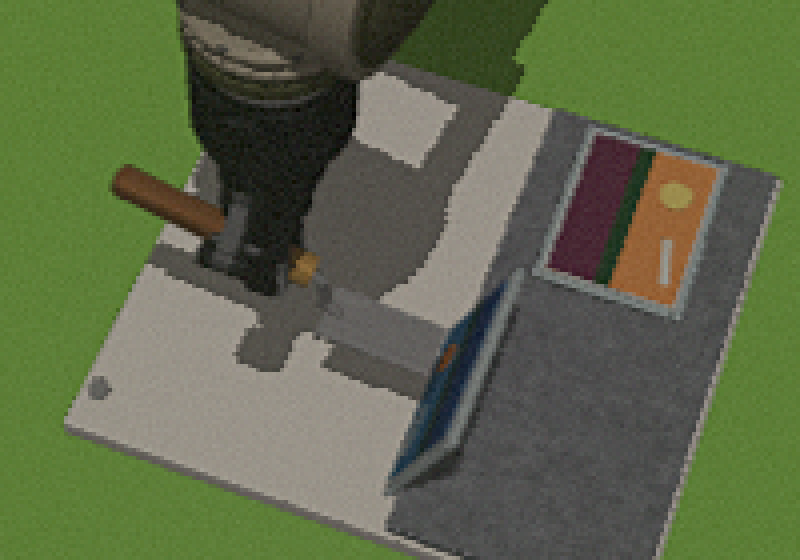

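Call:
move_arm(
  moves=[
    [0, 0, 0, 0],
    [0, 0, 0, 0],
    [-3, 0, -5, 0],
    [-6, 0, -10, 0],
    [-6, 0, -10, 0],
    [-6, 0, -10, 0],
  ],
)

```text
time_s: 22.1
position: [0.6256, 0.0413, 0.1084]
tool_rot: [[-0.039, 0.999, 0.001], [0.999, 0.039, -0.0], [-0.0, 0.001, -1.0]]
ft_force: [0.4, 0.6, -1.0]
grip_width: 0.0136
```

```bash
python3 f.py;  python3 - <<'E'
from h import *
im=env.get_image('wrist'); cv2.imwrite('pics/w19.png',im[:,:,::-1])
im=env.get_image('scene'); cv2.imwrite('pics/s19.png',cv2.resize(im[180:320,250:450],None,fx=4,fy=4,interpolation=cv2.INTER_NEAREST)[:,:,::-1])
E
```

```text
22.1 [0.6256 0.0413 0.1084] [ 0.37  0.58 -1.01] [-0.011  0.024  0.038] [-1.800e-01 -5.543e+01 -2.129e+01 -1.000e-02  1.000e-02 -1.000e-02]
```

View pics/w19.png

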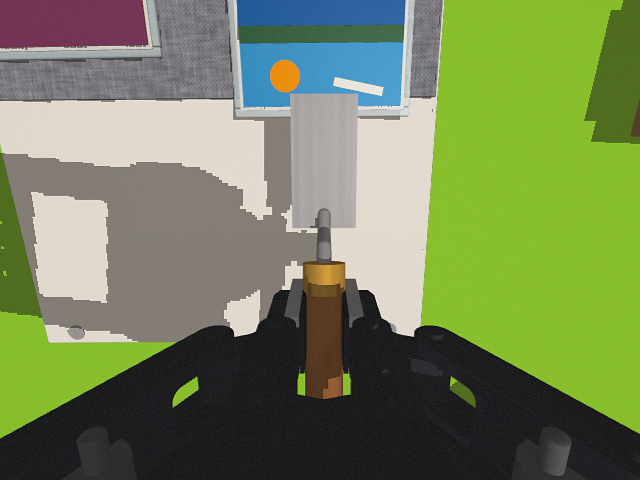

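View pics/s19.png

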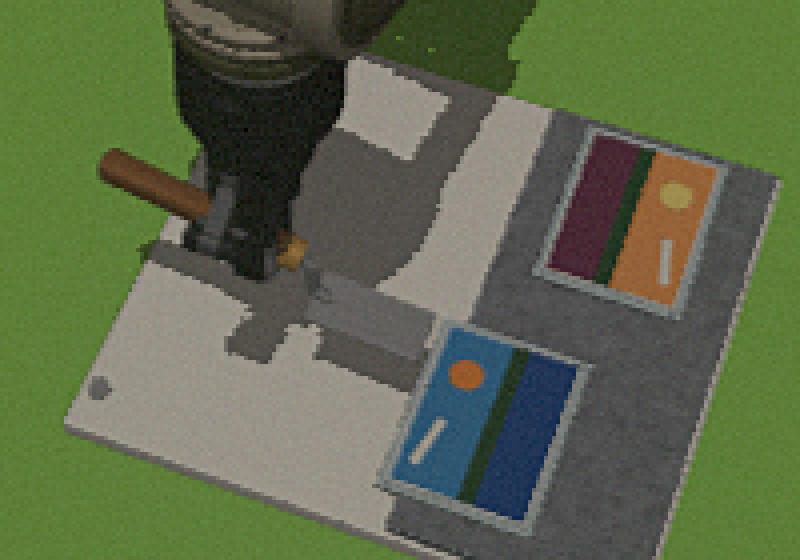

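Call:
move_arm(
  moves=[
    [-20, 0, -40, 0],
    [-60, -10, -70, 0.03],
    [-105, -30, -80, 0.08],
    [-150, -55, -80, 0.16],
    [-195, -80, -80, 0.24],
    [-240, -105, -80, 0.32],
    [-285, -125, -80, 0.388],
    [-325, -143, -60, 0.388],
    [-335.8, -146.8, -20, 0.388],
    [-335.8, -146.8, 20, 0.388],
    [-335.8, -146.8, 50, 0.388],
    [-335.8, -146.8, 50, 0.388],
    [-335.8, -146.8, 50, 0.388],
  ],
)

```text
time_s: 23.5
position: [0.4923, -0.2999, 0.0588]
tool_rot: [[0.342, 0.94, 0.0], [0.94, -0.342, -0.0], [-0.0, 0.0, -1.0]]
ft_force: [-0.1, -0.2, 0.0]
grip_width: 0.0136
```

```bash
python3 f.py;  python3 - <<'E'
from h import *
im=env.get_image('wrist'); cv2.imwrite('pics/w20.png',im[:,:,::-1])
im=env.get_image('scene'); cv2.imwrite('pics/s20.png',im[:,:,::-1])
E
```

```text
23.5 [ 0.4923 -0.2999  0.0588] [-0.12 -0.23  0.02] [ 0.009  0.043 -0.012] [-2.500e-01 -4.849e+01 -1.669e+01 -1.000e-02 -4.000e-02  0.000e+00]
```

View pics/s20.png

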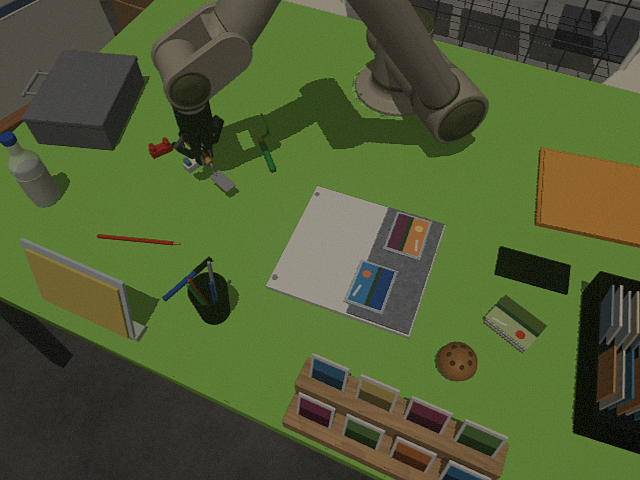

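View pics/w20.png

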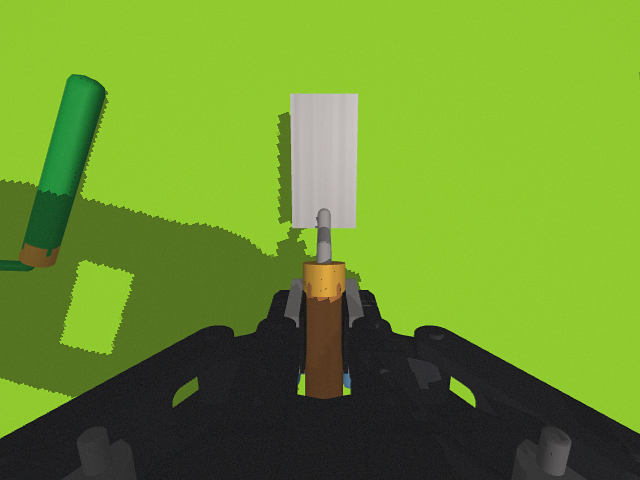

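Call:
move_arm(
  moves=[
    [0, 0, 20, 0],
    [0, 0, 30, 0],
    [0, 0, 32, 0],
    [0, 0, 34, 0],
    [0, 0, 36, 0],
    [0, 0, 38, 0],
    [0, 0, 39.5, 0],
    [0, 0, 41, 0],
  ],
  grip_force=20,
)

```text
time_s: 24.4
position: [0.4927, -0.3012, 0.0189]
tool_rot: [[0.342, 0.94, 0.003], [0.94, -0.342, -0.003], [-0.002, 0.004, -1.0]]
ft_force: [-3.0, -5.5, 10.7]
grip_width: 0.0139
```

```bash
python3 f.py
```

```text
24.4 [ 0.4927 -0.3012  0.0189] [-2.95 -5.55 10.67] [0.001 0.23  0.099] [  3.12 -46.63 -13.52   0.54   0.05   0.05]
```

Call:
move_arm(
  moves=[
    [0, 0, 1.5, 0],
    [0, 0, 3, 0],
    [0, 0, 4.5, 0],
    [0, 0, 6, 0],
    [0, 0, 7, 0],
    [0, 0, 7.6, 0],
    [0, 0, 7.6, 0],
  ],
)

```text
time_s: 25.1
position: [0.4939, -0.3027, 0.0134]
tool_rot: [[0.342, 0.94, 0.007], [0.94, -0.342, -0.007], [-0.005, 0.009, -1.0]]
ft_force: [-3.4, -4.7, 22.1]
grip_width: 0.0133
```

```bash
python3 f.py;python3 - <<'E'
from blade import *
blade('w21',40)
E
```

```text
25.1 [ 0.4939 -0.3027  0.0134] [-3.37 -4.67 22.15] [-0.111  0.342  0.098] [ 3.370e+00 -3.953e+01 -1.038e+01  6.400e-01  1.000e-01  3.000e-02]
75.0 [93.5 -0.8 12.8]
218.0 [34.1 -0.4 12.6]
144 [-3.37 -4.67 22.15] [-0.111  0.342  0.098] [ 0.4939 -0.3027  0.0134] 25.1
```

View pics/w21.png

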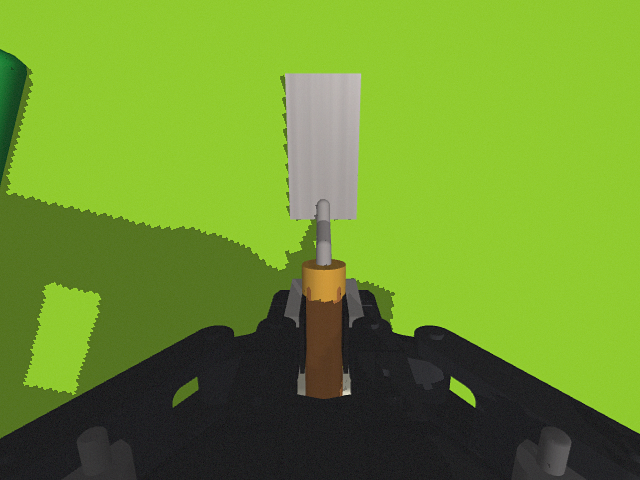

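Call:
move_arm(
  moves=[
    [0.5, 0, 1, 0],
    [1, 0, 2, 0],
    [1, 0, 3, 0],
    [1, 0, 3, 0],
  ],
)

```text
time_s: 25.55
position: [0.4943, -0.3027, 0.0113]
tool_rot: [[0.342, 0.94, 0.007], [0.94, -0.342, -0.009], [-0.006, 0.01, -1.0]]
ft_force: [-7.2, -7.4, 29.4]
grip_width: 0.0137
```

```bash
python3 f.py;python3 - <<'E'
from blade import *
blade('w22',40)
E
```

```text
25.55 [ 0.4943 -0.3027  0.0113] [-7.23 -7.42 29.35] [-0.434  0.653  0.073] [  5.47 -35.98  -8.93   1.36  -0.19   0.08]
69.0 [94.3 -0.2  5.2]
217.0 [34.7 -0.2 11.9]
149 [-7.23 -7.42 29.35] [-0.434  0.653  0.073] [ 0.4943 -0.3027  0.0113] 25.55
```

Call:
move_arm(
  moves=[
    [0, 0, -1.5, 0],
    [0, 0, -3, 0],
    [-1, 0, -3.3, 0],
    [-1, 0, -3.3, 0],
  ],
)

```text
time_s: 26.0
position: [0.4933, -0.301, 0.0119]
tool_rot: [[0.342, 0.94, 0.004], [0.94, -0.342, -0.003], [-0.002, 0.005, -1.0]]
ft_force: [-0.2, -0.2, 11.6]
grip_width: 0.0139
```

```bash
python3 f.py
```

```text
26.0 [ 0.4933 -0.301   0.0119] [-0.16 -0.16 11.57] [ 0.211 -0.255 -0.042] [  0.16 -46.47 -13.17  -0.26   0.12  -0.06]
```

Call:
move_arm(
  moves=[
    [0, 0, -0.8, 0],
    [0, 0, -1.2, 0],
    [0, 0, -1.2, 0],
  ],
)

```text
time_s: 26.3
position: [0.4928, -0.3006, 0.0121]
tool_rot: [[0.342, 0.94, 0.003], [0.94, -0.342, -0.002], [-0.001, 0.003, -1.0]]
ft_force: [0.8, -1.7, 6.0]
grip_width: 0.0137
```

Call:
move_arm(
  moves=[
    [0, 0, 0, 0],
    [0, 0, 0, 0],
    [0, 0, 0, 0],
    [0, 0, 0, 0],
  ],
  grip=0.7,
)

```text
time_s: 26.7
position: [0.4917, -0.2996, 0.0107]
tool_rot: [[0.342, 0.94, -0.001], [0.94, -0.342, 0.001], [0.0, -0.001, -1.0]]
ft_force: [0.7, 0.7, 0.6]
grip_width: 0.0253
```

```bash
python3 f.py;python3 - <<'E'
from blade import *
blade('w23',40)
E
```

```text
26.7 [ 0.4917 -0.2996  0.0107] [0.66 0.67 0.62] [0.082 0.08  0.032] [ 0.000e+00 -5.202e+01 -1.581e+01 -0.000e+00  1.000e-02 -0.000e+00]
72.0 [92.7  1.4  1.8]
220.0 [33.5  1.2 11.2]
149 [0.66 0.67 0.62] [0.082 0.08  0.032] [ 0.4917 -0.2996  0.0107] 26.7
```

View pics/w23.png

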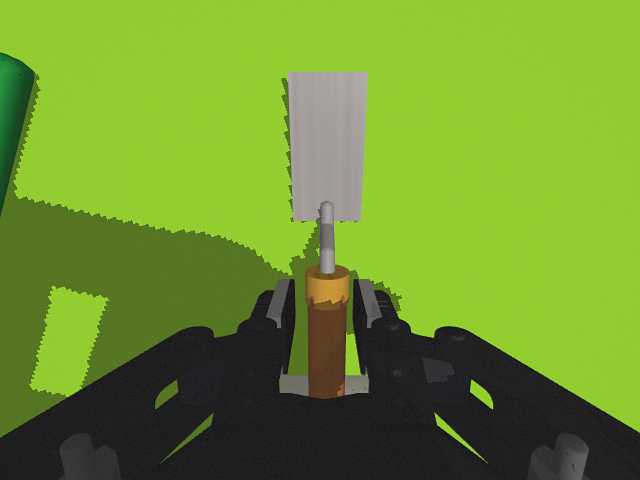

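Call:
move_arm(
  moves=[
    [0, 0, 0, 0],
    [0, 0, 0, 0],
    [0, 0, 0, 0],
    [0, 0, 0, 0],
    [0, 0, 0, 0],
    [0, 0, -1, 0],
    [2, 0, -1, 0],
    [4, 0, -1, 0],
    [4, 0, -1, 0],
    [4, 0, -0.3, 0],
    [4, 0, -0.3, 0],
  ],
  grip=1,
  grip_force=20,
)

```text
time_s: 27.85
position: [0.4933, -0.2959, 0.0112]
tool_rot: [[0.342, 0.94, -0.0], [0.94, -0.342, 0.0], [0.0, -0.0, -1.0]]
ft_force: [-1.2, 0.3, -0.7]
grip_width: 0.0146
```

Call:
move_arm(
  moves=[
    [0, 0, 0, 0],
    [0, 0, 0, 0],
    [0, 0, 0, 0],
    [0, 0, 0, 0],
  ],
  grip=0.7,
)

```text
time_s: 28.25
position: [0.4933, -0.296, 0.0114]
tool_rot: [[0.342, 0.94, 0.0], [0.94, -0.342, -0.0], [-0.0, 0.0, -1.0]]
ft_force: [-0.4, -0.6, 0.2]
grip_width: 0.0254
```

```bash
python3 f.py;python3 - <<'E'
from blade import *
blade('w24',40)
E
```

```text
28.25 [ 0.4933 -0.296   0.0114] [-0.44 -0.64  0.17] [-0.036  0.023 -0.043] [ -0.   -51.92 -15.84  -0.     0.    -0.  ]
72.0 [92.7 -0.3  2.2]
219.0 [33.8 -0.3 12. ]
148 [-0.44 -0.64  0.17] [-0.036  0.023 -0.043] [ 0.4933 -0.296   0.0114] 28.25
```

Call:
move_arm(
  moves=[
    [0, 0, 0, 0],
    [0, 0, 0, 0],
    [0, 0, -5, 0],
    [0, 0, -20, 0],
    [0, 0, -50, 0],
    [0, 0, -95, 0],
    [-9, 2, -140, 0],
    [-9, 2, -189, 0],
    [-9, 2, -189, 0],
    [-9, 2, -189, 0],
  ],
  grip=0.4,
)

```text
time_s: 29.3
position: [0.4922, -0.3052, 0.2014]
tool_rot: [[0.342, 0.94, 0.002], [0.94, -0.342, -0.002], [-0.001, 0.002, -1.0]]
ft_force: [-0.7, -1.0, -0.4]
grip_width: 0.0514
```

```bash
python3 f.py;python3 - <<'E'
from h import *
s=env.observe(); im=env.get_image('wrist'); cv2.imwrite('pics/w25.png',im[:,:,::-1])
im=env.get_image('scene'); cv2.imwrite('pics/s25.png',im[:,:,::-1])
im=env.get_image('top'); cv2.imwrite('pics/t25.png',im[:,:,::-1])
for n,z in [('knife_heel',.02),('rest_notch',.02)]:
    for d in env.tip_of('wrist',n)[:3]: print(n,round(d['conf'],2),np.round(d['point'],1),np.round(at('wrist',d['point'],z,s),4))
E
```

```text
29.3 [ 0.4922 -0.3052  0.2014] [-0.66 -0.98 -0.45] [0.028 0.046 0.012] [ 3.000e-02 -5.127e+01 -2.448e+01  0.000e+00  8.000e-02 -0.000e+00]
knife_heel 0.94 [114.9 172.2] [ 0.3986 -0.1756  0.02  ]
knife_heel 0.85 [271.8 324. ] [ 0.4731 -0.3583  0.02  ]
rest_notch 0.79 [269.1 322. ] [ 0.4722 -0.3549  0.02  ]
rest_notch 0.72 [350.9 350.2] [ 0.4686 -0.4511  0.02  ]
```

View pics/w25.png

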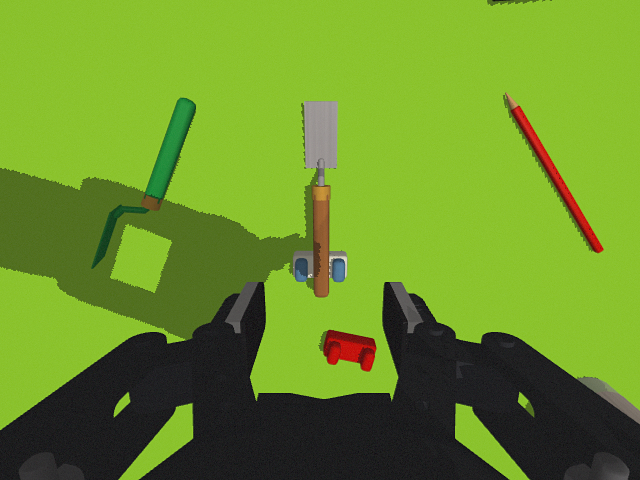

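View pics/s25.png

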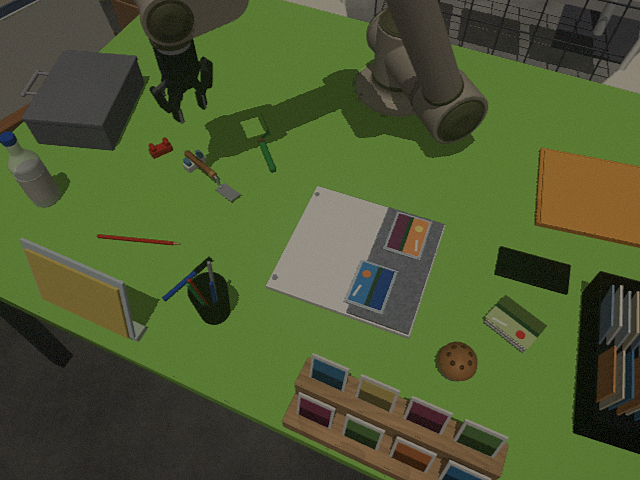

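View pics/t25.png

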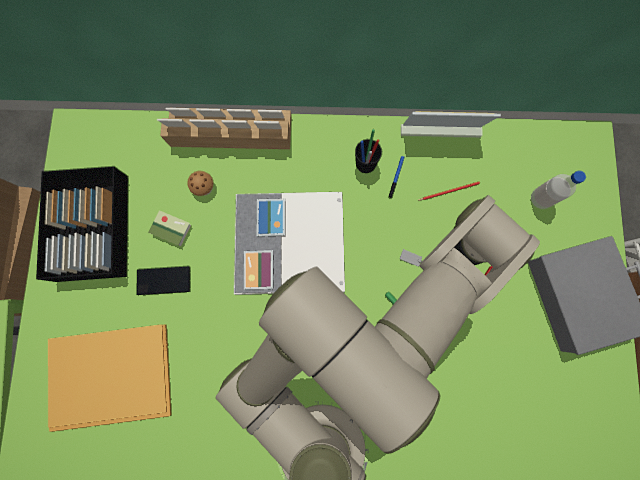

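```bash
python3 -c "
from rig import env
print(env.close_job(), env.observe()['time_s'])"
```

```text
the job is handed in; nothing more can be done
the job is handed in; nothing more can be done
```

I turned the case over and it now lies flat on the felt, picture up. The knife is back in its rest, and I handed the job in after about 29.5 s of the 58 s.

**How it went:** The tool could not be tilted, and the blade was bent up about 0.15 rad. So I first pitched the knife nose-down in the grip by pressing its tip against the side of the white rest with about 7 N. I then felt for the board with the tip (about 2 N) and pushed the case square against the step. With the blade about 16 mm under its edge, I lifted that edge and tipped the case over. The wrist force stayed within sensor noise while the knife was on the case.

**Last checks:**
- **Case:** it came to rest aligned with the step. It overhangs the step by about 5 mm, and I left it like that.
- **Finished case and other things:** all are where they were in the pictures.
- **Knife:** the networks put the heel about 3 mm from the notch centre. That is about as good as they are, and the pictures agree with how I found the knife. Its first release sat about 4 mm too far back, so I gripped it again and slid it forward.
- **Force on the table:** levelling the knife beside its rest pressed it on the table with about 30 N, but not on the board or the case.
- **Gripper:** clear of everything at hand-in.

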